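# Push the bench meter back into the instrument row

## Robot

A 6-joint arm with a two-finger parallel gripper is mounted at the origin on the work surface. World frame = base frame: x ahead of the robot, y to its left, z up, the work surface at z = 0. Lengths are in mm, angles in rad, forces in N, time in s.
With the tool pointing down it reaches from about 425 to 925 mm from the base axis. Payload 12.5 kg.
Tool frame: the origin (TCP) lies between the finger pads; the fingertips stand 14 mm ahead of it and the grasp point (between the pads) lies 5 mm behind it; z points along the fingers, x is the direction in which the jaws open and shut, and the axes are right-handed (so a half turn about z gives the same grasp; the last joint's range is limited). The gripper opens to 85 mm and grips with 20 to 120 N. Pads are 22 mm wide; open, the fingers measure 114 mm over their backs; the gripper's body (76 mm by 85 mm) begins 54 mm behind the grasp point. The pads swing forward as they close: fully open they stand 13 mm farther back than shut.
Start: joints at [-0.106, 0.491, 1.559, -0, 1.092, -0.106], TCP at [625.015, 0.021, 245.327] pointing down, gripper open.
Joint ranges: [-3.1, 3.1], [-0.84, 2.19], [0.05, 2.79], [-1.13, 4.28], [0.06, 2.93], [-2.69, 2.69]. Speed limits (rad/s): [2.22, 2.22, 2.79, 3.14, 3.14, 3.14].

## Interface

Orientations are given as [roll, pitch, yaw] about the fixed x, y, z axes, in that order (R = Rz(yaw) Ry(pitch) Rx(roll)).
In Python, from workcell import * gives the robot as it stands.
- The arm moves only by the tool servo_tool, never from a script. Its argument "deltas" is a list of rows, each an object of numbers: "dx", "dy", "dz": the shift along the tool's x, y, z in mm; "wx", "wy", "wz": the turn, a rotation vector about the tool's x, y, z in units of 8 degrees (1.0 is 8 degrees); "claw": the opening in per cent of the stroke, from 0 (shut) to 100 (fully open). In form: [{"dx": .., "dy": .., "dz": .., "wx": .., "wy": .., "wz": .., "claw": ..}, ...]. A call has exactly 10 rows; each row shifts and turns the pose as measured when the row begins, along the tool's axes as they then stand; what a row does not reach is not made up. A row lasts 1/8 s, in which the tool goes at most 62.5 mm and 10.7 degrees, less where a joint would pass 70% of its speed; a pose out of reach is approached as far as the arm can. A call is refused whole if a number of a shift passes 62.5 or a number of a turn 1, either way. A call with a gripper value outside its range is refused whole. The fingers move at their own pace and stop on an object; the grip force is fixed at half the most. Time passes only in rows, so rows that do not move let the fingers close, or fill a call up. It gives the time, the measured TCP pose, the force and the opening at its end, in the units of the state.
- observe(): the state, without advancing time (a new reading comes with each control period).
- snapshot(name): name is "scene" or "side" or "wrist"; returns a dict with "color" (420x560x3 uint8, blue, green, red), "fov_y" (degrees; the focal length in pixels is half the picture's height over the tangent of half this angle, whatever the lens; pixels are square), "cx", "cy" (the principal point, pixels), "k1" (the pictures are not rectified: a ray, as slopes to the right and down, at radius r is drawn at 1 + k1 r^2 times it, then the intrinsics apply), "world_from_camera" (4x4, takes a point from camera to world coordinates); the wrist camera has in their place "hand_eye" (4x4, takes a point from camera to tool coordinates, whose origin is the TCP and whose axes are the tool frame's). Camera axes: x right, y down, z forward; pixel columns grow to the right and rows downward; lengths in mm; the calibration is good to about 2 mm. A picture is of the moment at which its call begins: read the wrist's pose just before it. There is no depth.
- sign_off(): hands the job in, once; it reports no verdict.
The state is a dict: "t": time; "qpos": joint angles; "dq": joint speeds; "tau": joint torques, N m; "tool_pos": TCP position; "ee_rot": TCP orientation; "ft_force": force on the tool from outside, world axes, zero at the start; "wrist_torque": the same for the moment, N m; "finger_gap": finger opening in mm.
Only numpy, scipy, OpenCV 4.12 (cv2) and the standard library are available. Lean on these libraries where they do the work, as an engineer would, in place of code of your own. Each camera call takes 0.05 s, during which the arm holds its last target. There are 200 camera calls.

## Task

The small bench meter has been pulled out of the instrument row on the lab bench and stands crooked in front of it. With your fingertips push it along the bench into the narrow gap between the power supply and the vacuum controller, until its front panel is flush with theirs, and then take your hand away. Slide it only: do not lift or tip it, do not jam it hard against its neighbours, and leave the loose things around it where they are.

Things in the scene. Friction and masses are not known exactly. Their poses are not given: they have to be found in the camera images.
- meter: Loose bench meter, white, 150 mm deep (x), 107 wide (y), 96 high with its 8 mm feet; edges rounded 5 mm; 0.7 to 1.0 kg. Origin: centre of its underside. Its -x looks out of the front panel (display, keys; flat within 2 mm, may be pushed anywhere), its +x end enters the gap first. Starts in front of the row, up to 50 mm off the gap's middle line and turned up to 0.35 rad from it.
- meter_front (a point): Point on the meter at the middle of its front panel's width, on the face of the panel, 50 mm above the bench. Axes as the meter's.
- gap_mouth (a point): Point midway between the two neighbours, in the plane of their front panels, 50 mm above the bench; fixed. +x runs straight into the gap, +y towards the power supply. The gap is 113 mm wide (3 mm spare on each side of the meter), 230 deep, open above and behind: nothing stops the meter when it is flush. Flush: meter_front lies at this point.
- power_supply: Heavy grey bench power supply on the +y side of the gap; does not move. 230 mm deep (x), 213 wide (y), 96 high, edges rounded 5 mm; knobs and binding posts stand up to 19 mm out of its front, none within 18 mm of the gap. Origin: at bench height below the middle of its front panel; -x looks out of the front.
- controller: Heavy blue vacuum controller on the -y side of the gap; it does not move. 230 mm deep, 160 mm wide, 96 mm high, edges rounded by 5 mm, its front in one plane with the power supply's. Origin: at bench height below the middle of its front panel; axes as the power supply's.
- jar: Loose glass jar with a white cap, 56 mm across, 75 mm high, standing in front of the power supply. Origin: centre of its underside. To be left alone.
- tape_roll: Loose roll of clear tape lying flat, 92 mm across, 24 mm high, near the jar. Origin: centre of its underside. To be left alone.
- screwdriver: Loose screwdriver, 160 mm long, lying in front of the controller. Origin: on its axis line at bench height; handle towards its -x. To be left alone.
- die_cast_box: Loose small aluminium box 60 x 40 x 30 mm near the screwdriver. Origin: centre of its underside. To be left alone.
Mind the look-alikes: they are no part of the job. What is meant by the meter is not green or pink, and is the smaller of those in its own colour.

How it is judged:
By the outcome, as a careful person would: the job done as asked, in the order asked, and still so for the second after the job is handed in, with the robot touching nothing.
It also fails if it takes over 72 s, if anything falls off the work surface, if the arm or the gripper's body presses on something with over 40 N, if the wrist force passes 120 N, or if a joint passes its speed limit or range.

## Working session

There is one attempt and no reset: what is moved stays moved. The work goes in short steps, Python scripts to look and compute and a tool call to move; the robot and the scene stay as the last step left them, time stands still between calls to the robot, and variables do not carry over. Pictures are saved under pics/ and viewed, about 8 in all and at most 12, crops included, and the job is handed in when it is done.

Besides the shell and the picture viewer there is one more tool, called as name(argument=value, ...), one argument or row to a line, values as JSON. servo_tool: Moves the arm, as the interface text tells. Its arguments: {"type":"object","properties":{"deltas":{"type":"array"}},"required":["deltas"]}

```bash
mkdir -p pics
cat > h.py <<'E'
from workcell import *
import numpy as np, cv2, json
def snap(n,f):
    s=observe(); p=snapshot(n); cv2.imwrite(f'pics/{f}.png',p['color'])
    from scipy.spatial.transform import Rotation as R
    if 'hand_eye' in p:
        T=np.eye(4); T[:3,:3]=R.from_euler('xyz',s['ee_rot']).as_matrix(); T[:3,3]=s['tool_pos']
        p['W']=T@np.array(p['hand_eye'])
    else: p['W']=np.array(p['world_from_camera'])
    np.save(f'pics/{f}.npy',p,allow_pickle=True)
    return p
def load(f): return np.load(f'pics/{f}.npy',allow_pickle=True).item()
def KD(p):
    f=p['color'].shape[0]/2/np.tan(np.radians(p['fov_y'])/2)
    return np.array([[f,0,p['cx']],[0,f,p['cy']],[0,0,1]]),np.array([p['k1'],0,0,0,0.])
def rays(p,uv):
    K,D=KD(p); n=cv2.undistortPoints(np.array(uv,float).reshape(-1,1,2),K,D).reshape(-1,2)
    d=np.c_[n,np.ones(len(n))]@p['W'][:3,:3].T
    return p['W'][:3,3],d
def onz(p,uv,z):
    o,d=rays(p,uv); z=np.broadcast_to(z,len(d)); return o+d*((z-o[2])/d[:,2])[:,None]
def proj(p,X):
    K,D=KD(p); M=np.linalg.inv(p['W']); 
    return cv2.projectPoints(np.array(X,float).reshape(-1,3),cv2.Rodrigues(M[:3,:3])[0],M[:3,3],K,D)[0].reshape(-1,2)
E
python3 - <<'E'
from h import *
for n in ['scene','side','wrist']:
    p=snap(n,n+'0'); print(n,p['fov_y'],p['k1'],p['W'].round(2).tolist())
print(observe())
E
```

```text
scene 53.78320891402106 -0.00988140529129586 [[-0.08, 0.76, -0.65, 1175.54], [1.0, 0.06, -0.04, 68.1], [0.01, -0.65, -0.76, 881.96], [0.0, 0.0, 0.0, 1.0]]
side 54.307459295909425 -0.10864994836356924 [[0.74, -0.44, 0.5, 14.04], [-0.67, -0.48, 0.57, -512.69], [-0.01, -0.76, -0.65, 702.6], [0.0, 0.0, 0.0, 1.0]]
wrist 59.35397756433562 -0.06292933929287817 [[1.0, -0.0, -0.0, 624.71], [-0.0, -0.95, -0.3, 76.31], [-0.0, 0.3, -0.95, 372.94], [0.0, 0.0, 0.0, 1.0]]
{'t': 0.15, 'qpos': array([-1.05616548e-01,  4.91405371e-01,  1.55932103e+00, -1.44242882e-05,
        1.09167845e+00, -1.05631384e-01]), 'dq': array([-0.00044008, -0.00228349, -0.00218918,  0.00126781, -0.00057029,
       -0.00133684]), 'tau': array([ 2.22927323e-03, -6.18710160e+01, -2.61691117e+01, -6.12520193e-05,
        3.21192107e-03,  1.30420885e-04]), 'tool_pos': array([6.24847389e+02, 2.54544367e-02, 2.44867755e+02]), 'ee_rot': array([-3.14151974e+00,  8.09027661e-04,  2.15199136e-05]), 'ft_force': array([-0.13939938,  0.56679351,  0.64037009]), 'wrist_torque': array([0.00682937, 0.00283282, 0.05038244]), 'finger_gap': 85.2580844806169}
```

View pics/scene0.png

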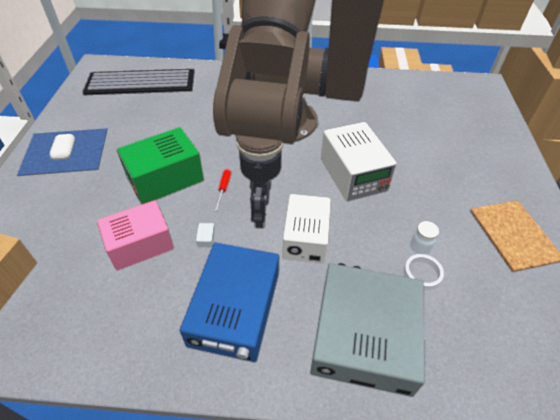

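View pics/side0.png

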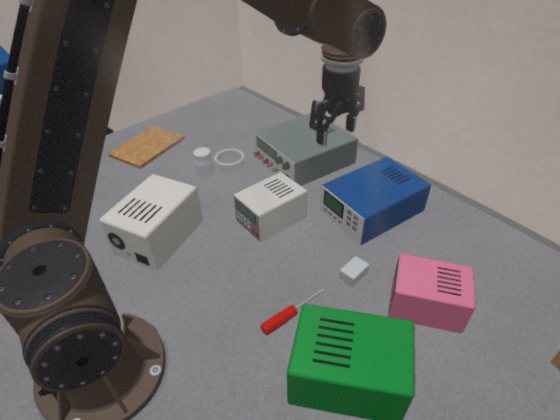

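The scene picture looks back at the robot: the meter is the small white box at (307,227), with its rear towards the camera. The larger white look-alike is at (358,158), the blue controller at (232,300) and the grey supply at (370,325). In the side picture the meter's front is at (250,215). I'll magnify both views to segment the tops.

Run:
```python
from h import *
a=load('scene0')['color'];b=load('side0')['color']
A=cv2.resize(a[185:395,175:435],None,fx=2.8,fy=2.8,interpolation=cv2.INTER_CUBIC);cv2.imwrite('pics/a.png',A)
B=cv2.resize(b[110:250,220:440],None,fx=3.6,fy=3.6,interpolation=cv2.INTER_CUBIC);cv2.imwrite('pics/b.png',B)
for n,im,pts in [('s',a,[(307,205),(296,245),(322,245),(240,270),(205,345),(380,290),(375,370),(400,385)]),('d',b,[(270,190),(280,215),(245,215),(370,190),(390,210),(300,140),(320,165),(270,150)])]:
    print(n,[im[v,u].tolist() for u,v in pts])
```

```text
s [[243, 244, 244], [133, 136, 136], [154, 155, 156], [185, 112, 56], [109, 95, 87], [163, 162, 146], [173, 170, 155], [92, 90, 82]]
d [[146, 147, 151], [120, 123, 126], [63, 67, 63], [136, 88, 56], [80, 54, 34], [122, 123, 115], [73, 74, 68], [81, 91, 77]]
```

View pics/a.png

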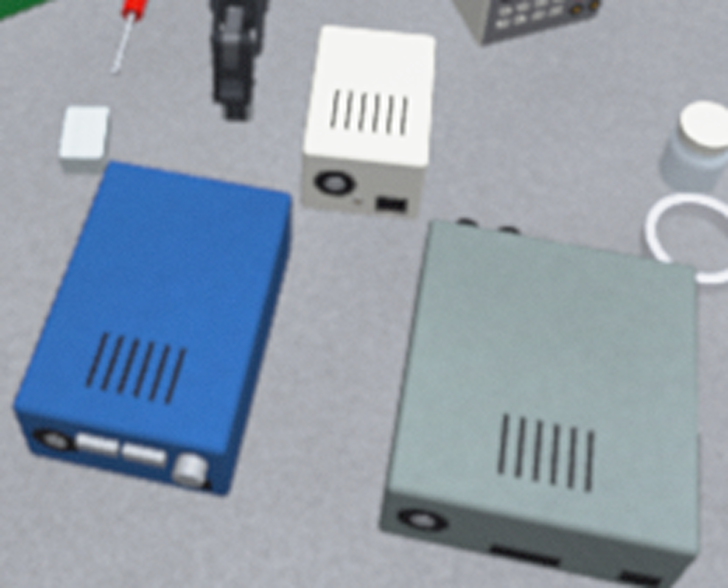

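View pics/b.png

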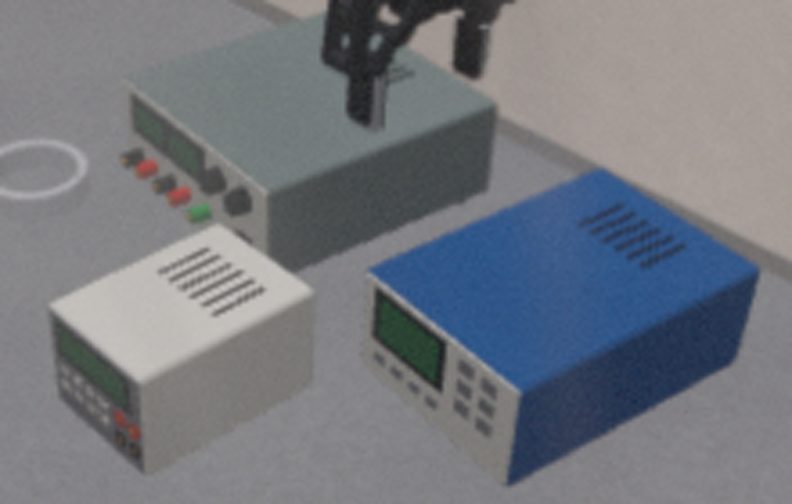

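```bash
cat >> h.py <<'E'
def big(m,seed):
    m=cv2.morphologyEx(m.astype(np.uint8)*255,cv2.MORPH_OPEN,np.ones((3,3)))
    cs,_=cv2.findContours(m,cv2.RETR_EXTERNAL,cv2.CHAIN_APPROX_NONE)
    cs=[c for c in cs if cv2.pointPolygonTest(c,seed,False)>=0]
    return max(cs,key=cv2.contourArea).reshape(-1,2).astype(float)
def edges(P):
    """world contour pts -> four line fits (centre, dir) and corners of the top"""
    P=P[:,:2].astype(np.float32); (c,_,_)=cv2.minAreaRect(P); B=cv2.boxPoints(cv2.minAreaRect(P)); L=[]
    for i in range(4):
        a,b=B[i],B[(i+1)%4]; u=(b-a)/np.linalg.norm(b-a); n=np.array([-u[1],u[0]]); l=np.linalg.norm(b-a)
        s=(P-a)@u; d=(P-a)@n
        q=P[(s>.15*l)&(s<.85*l)&(abs(d)<8)]
        f=cv2.fitLine(q,cv2.DIST_HUBER,0,.01,.01).ravel(); L.append((f[2:],f[:2],len(q)))
    C=[]
    for i in range(4):
        (p,u,_),(q,v,_)=L[i-1],L[i]
        t=np.linalg.solve(np.c_[u,-v],q-p); C.append(p+u*t[0])
    return np.array(C),L
E
python3 - <<'E'
from h import *
for f,jobs in {'scene0':[('meter',(307,210),95),('ctl',(240,275),95),('psu',(370,320),95)],'side0':[('meter',(262,205),95),('ctl',(370,190),95)]}.items():
    p=load(f); im=cv2.GaussianBlur(p['color'],(3,3),0).astype(int); b,g,r=im[...,0],im[...,1],im[...,2]
    for n,seed,z in jobs:
        ref=np.median(im[seed[1]-2:seed[1]+3,seed[0]-2:seed[0]+3].reshape(-1,3),0)
        if n=='meter': m=(r>(200 if f=='scene0' else 140))
        elif n=='ctl': m=(b-r>60)&(b>(150 if f=='scene0' else 108)) 
        else: m=(g-r>9)&(g>135)
        try:
            c=big(m,seed); X=onz(p,c,z); C,L=edges(X)
        except Exception as e: print(f,n,'fail',e,ref); continue
        print(f,n,ref,'corners',C.round(1).tolist(),'sides',[round(float(np.linalg.norm(C[i]-C[i-1])),1) for i in range(4)],'ang',[round(float(np.degrees(np.arctan2(l[1][1],l[1][0]))),1) for l in L],[l[2] for l in L], C.mean(0).round(1))
E
```

```text
scene0 meter [243. 244. 244.] corners [[434.29998779296875, 49.79999923706055], [582.5999755859375, 41.79999923706055], [588.2000122070312, 146.3000030517578], [439.70001220703125, 152.89999389648438]] sides [103.3, 148.5, 104.7, 148.6] ang [-3.1, 86.9, -2.5, 87.0] [32, 31, 33, 29] [511.2  97.7]
scene0 ctl [186. 111.  53.] corners [[605.5, -119.69999694824219], [828.0999755859375, -150.60000610351562], [849.7999877929688, 3.9000000953674316], [626.7999877929688, 33.599998474121094]] sides [154.8, 224.7, 156.0, 224.9] ang [-7.9, 82.0, -7.6, 82.1] [61, 53, 65, 46] [727.6 -58.2]
scene0 psu [173. 171. 154.] corners [[643.2999877929688, 151.3000030517578], [865.4000244140625, 119.0999984741211], [893.5, 324.8999938964844], [671.2999877929688, 357.70001220703125]] sides [208.2, 224.4, 207.7, 224.6] ang [-8.3, 82.2, -8.4, 82.3] [67, 79, 71, 66] [768.4 238.2]
side0 meter [184. 187. 191.] corners [[435.70001220703125, 44.900001525878906], [582.2000122070312, 37.70000076293945], [587.7000122070312, 146.0], [440.3999938964844, 153.89999389648438]] sides [109.1, 146.7, 108.4, 147.6] ang [-2.8, 87.1, -3.1, 87.5] [35, 21, 34, 19] [511.5  95.6]
side0 ctl [136.  89.  56.] corners [[606.2000122070312, -121.9000015258789], [825.0999755859375, -152.39999389648438], [844.7999877929688, -4.400000095367432], [628.7999877929688, 30.200000762939453]] sides [153.8, 220.9, 149.3, 218.8] ang [-7.9, 82.4, -9.1, 81.6] [46, 32, 46, 30] [726.2 -62.1]
```

Both views agree on the meter. Its centre is about (511,97) with yaw about -2.9°. The gap axis yaw is about -8.0° and the front plane lies at s≈613 along the axis. The gap's middle is at lateral ≈180 and its width reads 112.8 (given 113). The meter is therefore about 13 mm off to -y and 5° turned.

Plan: two spread fingers push the -y side, which squares and centres it. Then they push on the front panel.

servo_tool(
  deltas=[
    {"dx": -20, "claw": 70},
    {"dx": -30, "claw": 70},
    {"dx": -30, "claw": 70},
    {"dx": -30, "dy": -3, "claw": 70},
    {"dx": -20, "dy": -4, "claw": 70},
    {"wz": 1, "claw": 70},
    {"dz": 30, "claw": 70},
    {"dz": 30, "claw": 70},
    {"dz": 20, "claw": 70},
    {"claw": 70},
  ],
)

```text
invalid input
```

```bash
cat >> h.py <<'E'
def pose(a=-8.0):
    s=observe(); e=np.radians(a); ex=np.array([np.cos(e),np.sin(e)]); ey=np.array([-ex[1],ex[0]]); q=s['tool_pos']
    print('t',round(s['t'],2),'tcp',q.round(1),'rot deg',np.degrees(s['ee_rot']).round(2),'s,y\'',(q[:2]@ex).round(1),(q[:2]@ey).round(1),'F',s['ft_force'].round(1),'gap',round(s['finger_gap'],1))
E
python3 - <<'E'
from h import *
pose()
E
```

```text
t 0.15 tcp [624.8   0.  244.9] rot deg [-1.8e+02  5.0e-02  0.0e+00] s,y' 618.8 87.0 F [-0.1  0.6  0.6] gap 85.3
```

servo_tool(
  deltas=[
    {"dx": -20, "dy": 0, "dz": 0, "wx": 0, "wy": 0, "wz": 0, "claw": 70},
    {"dx": -30, "dy": 0, "dz": 0, "wx": 0, "wy": 0, "wz": 0, "claw": 70},
    {"dx": -30, "dy": 0, "dz": 0, "wx": 0, "wy": 0, "wz": 0, "claw": 70},
    {"dx": -30, "dy": -3, "dz": 0, "wx": 0, "wy": 0, "wz": 0, "claw": 70},
    {"dx": -20, "dy": -4, "dz": 0, "wx": 0, "wy": 0, "wz": 0, "claw": 70},
    {"dx": 0, "dy": 0, "dz": 0, "wx": 0, "wy": 0, "wz": 1, "claw": 70},
    {"dx": 0, "dy": 0, "dz": 30, "wx": 0, "wy": 0, "wz": 0, "claw": 70},
    {"dx": 0, "dy": 0, "dz": 30, "wx": 0, "wy": 0, "wz": 0, "claw": 70},
    {"dx": 0, "dy": 0, "dz": 20, "wx": 0, "wy": 0, "wz": 0, "claw": 70},
    {"dx": 0, "dy": 0, "dz": 0, "wx": 0, "wy": 0, "wz": 0, "claw": 70},
  ],
)

```text
t: 1.4
tool_pos: [489.5, 7.4, 161.8]
ee_rot: [3.142, 0.003, -0.144]
ft_force: [0.9, -0.3, 0.3]
finger_gap: 59.6
```

Run:
```python
from h import *
pose(); p=snap('wrist','w1')
```

```text
t 1.4 tcp [489.5   7.4 161.8] rot deg [ 1.80e+02  1.50e-01 -8.27e+00] s,y' 483.7 75.5 F [ 0.9 -0.3  0.3] gap 59.6
```

View pics/w1.png

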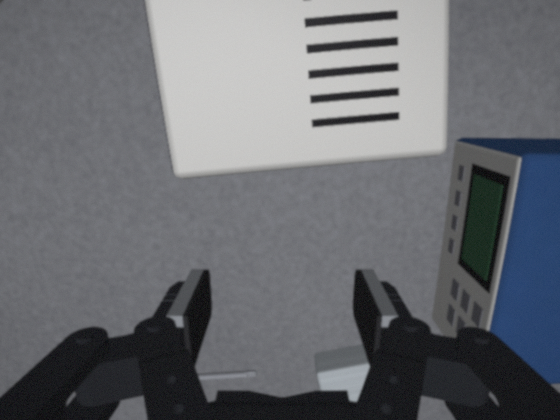

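The wrist view shows the meter's -y side edge from (180,175) to (442,152), the controller's front at right and the box below at (340,370). I'll cross-check those edges, then go down.

Run:
```python
from h import *
p=load('w1')
X=onz(p,[(180,175),(442,152),(445,10),(150,5),(521,155),(495,325)],94)[:,:2]
print(X.round(1).tolist())
for a,b in [(0,1),(2,1),(3,0),(4,5)]:
    d=X[a]-X[b]; print(np.degrees(np.arctan2(d[1],d[0])).round(2),np.linalg.norm(d).round(1))
e=np.radians(-8); print((X@[np.cos(e),np.sin(e)]).round(1),(X@[-np.sin(e),np.cos(e)]).round(1))
```

```text
[[439.6, 52.0], [581.1, 44.0], [585.2, 113.8], [443.2, 136.7], [625.0, 36.4], [614.0, -70.6]]
176.76 141.7
86.61 69.9
87.57 84.8
84.11 107.6
[428.1 569.3 563.7 419.8 613.9 617.8] [112.7 124.5 194.2 197.1 123.1  15.5]
```

servo_tool(
  deltas=[
    {"dx": 0, "dy": 0, "dz": 30, "wx": 0, "wy": 0, "wz": 0, "claw": 70},
    {"dx": 0, "dy": 0, "dz": 30, "wx": 0, "wy": 0, "wz": 0, "claw": 70},
    {"dx": 0, "dy": 0, "dz": 25, "wx": 0, "wy": 0, "wz": 0, "claw": 70},
    {"dx": 0, "dy": 0, "dz": 15, "wx": 0, "wy": 0, "wz": 0, "claw": 70},
    {"dx": 0, "dy": 0, "dz": 0, "wx": 0, "wy": 0, "wz": 0, "claw": 70},
    {"dx": 0, "dy": -5, "dz": 0, "wx": 0, "wy": 0, "wz": 0, "claw": 70},
    {"dx": 0, "dy": -5, "dz": 0, "wx": 0, "wy": 0, "wz": 0, "claw": 70},
    {"dx": 0, "dy": -4, "dz": 0, "wx": 0, "wy": 0, "wz": 0, "claw": 70},
    {"dx": 0, "dy": 0, "dz": 0, "wx": 0, "wy": 0, "wz": 0, "claw": 70},
    {"dx": 0, "dy": 0, "dz": 0, "wx": 0, "wy": 0, "wz": 0, "claw": 70},
  ],
)

```text
t: 2.7
tool_pos: [496.8, 22.1, 67.6]
ee_rot: [-3.141, -0.012, -0.144]
ft_force: [0.5, 0.1, 1.0]
finger_gap: 59.9
```

servo_tool(
  deltas=[
    {"dx": 0, "dy": 0, "dz": 8, "wx": 0, "wy": 0, "wz": 0, "claw": 70},
    {"dx": 0, "dy": -3, "dz": 0, "wx": 0, "wy": 0, "wz": -0.03, "claw": 70},
    {"dx": 0, "dy": -3, "dz": 0, "wx": 0, "wy": 0, "wz": 0, "claw": 70},
    {"dx": 0, "dy": -3, "dz": 0, "wx": 0, "wy": 0, "wz": 0, "claw": 70},
    {"dx": 0, "dy": -3, "dz": 0, "wx": 0, "wy": 0, "wz": 0, "claw": 70},
    {"dx": 0, "dy": -3, "dz": 0, "wx": 0, "wy": 0, "wz": 0, "claw": 70},
    {"dx": 0, "dy": -2, "dz": 0, "wx": 0, "wy": 0, "wz": 0, "claw": 70},
    {"dx": 0, "dy": -2, "dz": 0, "wx": 0, "wy": 0, "wz": 0, "claw": 70},
    {"dx": 0, "dy": 0, "dz": 0, "wx": 0, "wy": 0, "wz": 0, "claw": 70},
    {"dx": 0, "dy": 0, "dz": 0, "wx": 0, "wy": 0, "wz": 0, "claw": 70},
  ],
)

```text
t: 3.95
tool_pos: [498.5, 39.1, 60.3]
ee_rot: [3.138, -0.01, -0.134]
ft_force: [-0.3, -3.2, -1.0]
finger_gap: 59.9
```

```bash
cat >> h.py <<'E'
def meter(f,a=-8.0,thr=None,seed=None,z=95):
    p=load(f); im=cv2.GaussianBlur(p['color'],(3,3),0).astype(int)
    if thr is None: thr=200 if f[:2]=='sc' else 140
    C,L=edges(onz(p,big(im[...,2]>thr,seed),z))
    e=np.radians(a); ex=np.array([np.cos(e),np.sin(e)]); ey=np.array([-ex[1],ex[0]])
    print(f,'centre',C.mean(0).round(1),"corner s",(C@ex).round(1),"y'",(C@ey).round(1),'mean',(C@ex).mean().round(1),(C@ey).mean().round(1),
     'ang',[round(float(np.degrees(np.arctan2(l[1][1],l[1][0]))),1) for l in L],'n',[l[2] for l in L])
E
python3 - <<'E'
from h import *
pose(); snap('scene','scene2'); snap('side','side2')
for f,s in [('scene2',(307,210)),('scene0',(307,210)),('side2',(262,200))]:
    try: meter(f,seed=s)
    except Exception as e: print(f,e)
E
```

```text
t 3.95 tcp [498.5  39.1  60.3] rot deg [179.77  -0.56  -7.69] s,y' 488.3 108.1 F [-0.3 -3.2 -1. ] gap 59.9
scene2 centre [510. 106.] corner s [416.5 566.2 562.8 415.6] y' [121.5 126.7 231.5 223.9] mean 490.3 175.9 ang [-6.0, 83.9, -5.0, 82.5] n [32, 31, 33, 28]
scene0 centre [511.2  97.7] corner s [423.2 571.1 562.1 414.2] y' [109.7 122.5 226.8 212.6] mean 492.6 167.9 ang [-3.1, 86.9, -2.5, 87.0] n [32, 31, 33, 29]
side2 max() iterable argument is empty
```

servo_tool(
  deltas=[
    {"dx": 0, "dy": -1.5, "dz": 0, "wx": 0, "wy": 0, "wz": 0.04, "claw": 70},
    {"dx": 0, "dy": -1.5, "dz": 0, "wx": 0, "wy": 0, "wz": 0, "claw": 70},
    {"dx": 0, "dy": -1.5, "dz": 0, "wx": 0, "wy": 0, "wz": 0, "claw": 70},
    {"dx": 0, "dy": -1.5, "dz": 0, "wx": 0, "wy": 0, "wz": 0, "claw": 70},
    {"dx": 0, "dy": -1, "dz": 0, "wx": 0, "wy": 0, "wz": 0, "claw": 70},
    {"dx": 0, "dy": 0, "dz": 0, "wx": 0, "wy": 0, "wz": 0, "claw": 70},
    {"dx": 0, "dy": 0, "dz": 0, "wx": 0, "wy": 0, "wz": 0, "claw": 70},
    {"dx": 0, "dy": 0, "dz": 0, "wx": 0, "wy": 0, "wz": 0, "claw": 70},
    {"dx": 0, "dy": 0, "dz": 0, "wx": 0, "wy": 0, "wz": 0, "claw": 70},
    {"dx": 0, "dy": 0, "dz": 0, "wx": 0, "wy": 0, "wz": 0, "claw": 70},
  ],
)

```text
t: 5.3
tool_pos: [498.7, 45.1, 60.6]
ee_rot: [3.135, -0.007, -0.138]
ft_force: [-0.8, -3.6, 0.9]
finger_gap: 59.7
```

Run:
```python
from h import *
pose(); snap('scene','scene3')
meter('scene3',seed=(307,210))
```

```text
t 5.3 tcp [498.7  45.1  60.6] rot deg [179.65  -0.43  -7.89] s,y' 487.6 114.0 F [-0.8 -3.6  0.9] gap 59.7
scene3 centre [508.8 111.2] corner s [411.5 561.6 564.4 416.2] y' [128.6 129.6 234.6 230.9] mean 488.4 180.9 ang [-7.6, 80.4, -6.6, 79.4] n [33, 31, 33, 28]
```

Run:
```python
from h import *
p=load('scene3'); im=p['color'].copy()
c=big(cv2.GaussianBlur(im,(3,3),0)[...,2]>200,(307,210)).astype(int)
A=cv2.resize(im[170:280,250:400],None,fx=5,fy=5,interpolation=cv2.INTER_NEAREST)
cv2.polylines(A,[((c-[250,170])*5+2).astype(np.int32)],True,(0,0,255),1)
cv2.imwrite('pics/c.png',A)
```

```text
(no output)
```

View pics/c.png

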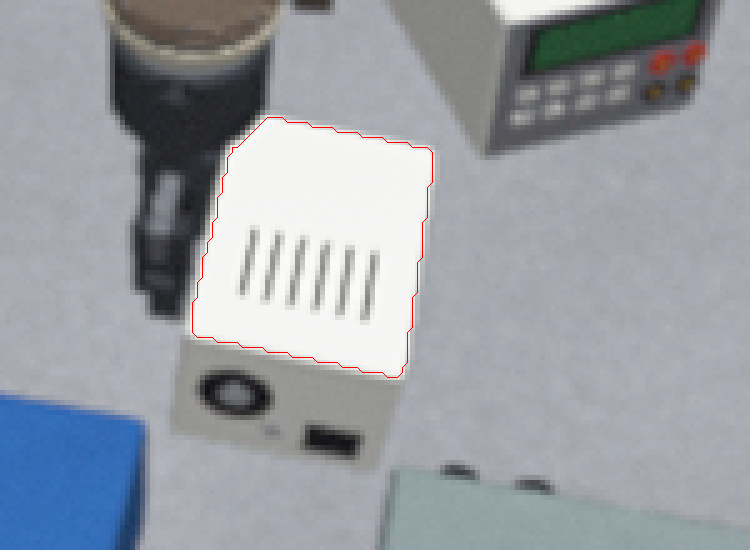

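The gripper hides the front-left corner at (265,120) and its edge. I'll back off, rise and take a wrist view of the meter and the gap mouth together.

servo_tool(
  deltas=[
    {"dx": 0, "dy": 10, "dz": 0, "wx": 0, "wy": 0, "wz": 0, "claw": 70},
    {"dx": 0, "dy": 20, "dz": 0, "wx": 0, "wy": 0, "wz": 0, "claw": 70},
    {"dx": 0, "dy": 5, "dz": -30, "wx": 0, "wy": 0, "wz": 0, "claw": 70},
    {"dx": 0, "dy": 0, "dz": -60, "wx": 0, "wy": 0, "wz": 0, "claw": 70},
    {"dx": 0, "dy": 0, "dz": -60, "wx": 0, "wy": 0, "wz": 0, "claw": 70},
    {"dx": 10, "dy": -20, "dz": -60, "wx": 0, "wy": 0, "wz": 1, "claw": 70},
    {"dx": 20, "dy": -30, "dz": -40, "wx": 0, "wy": 0, "wz": 1, "claw": 70},
    {"dx": 10, "dy": -30, "dz": -10, "wx": 0, "wy": 0, "wz": 1, "claw": 70},
    {"dx": 0, "dy": -30, "dz": 0, "wx": 0, "wy": 0, "wz": 1, "claw": 70},
    {"dx": 0, "dy": -20, "dz": 0, "wx": 0, "wy": 0, "wz": 1, "claw": 70},
  ],
)

```text
t: 6.6
tool_pos: [584.2, 115.0, 328.3]
ee_rot: [-3.135, -0.008, -0.863]
ft_force: [-0.1, 0.5, -1.6]
finger_gap: 60.0
```

servo_tool(
  deltas=[
    {"dx": 0, "dy": 0, "dz": 0, "wx": 0, "wy": 0, "wz": 1, "claw": 70},
    {"dx": 0, "dy": 0, "dz": 0, "wx": 0, "wy": 0, "wz": 1, "claw": 70},
    {"dx": 0, "dy": 0, "dz": 0, "wx": 0, "wy": 0, "wz": 1, "claw": 70},
    {"dx": 0, "dy": 0, "dz": 0, "wx": 0, "wy": 0, "wz": 1, "claw": 70},
    {"dx": 0, "dy": 0, "dz": 0, "wx": 0, "wy": 0, "wz": 1, "claw": 70},
    {"dx": 0, "dy": 0, "dz": 0, "wx": 0, "wy": 0, "wz": 1, "claw": 70},
    {"dx": 0, "dy": 0, "dz": 0, "wx": 0, "wy": 0, "wz": 0, "claw": 70},
    {"dx": 0, "dy": 0, "dz": 0, "wx": 0, "wy": 0, "wz": 0, "claw": 70},
    {"dx": 0, "dy": 0, "dz": 0, "wx": 0, "wy": 0, "wz": 0, "claw": 70},
    {"dx": 0, "dy": 0, "dz": 0, "wx": 0, "wy": 0, "wz": 0, "claw": 70},
  ],
)

```text
t: 7.85
tool_pos: [584.4, 114.3, 326.8]
ee_rot: [-3.134, 0.005, -1.723]
ft_force: [0.2, -0.1, -0.0]
finger_gap: 59.9
```

Run:
```python
from h import *
pose(); snap('wrist','w2'); snap('scene','scene4')
try: meter('scene4',seed=(307,210))
except Exception as e: print(e)
```

```text
t 7.85 tcp [584.4 114.3 326.8] rot deg [-179.54    0.27  -98.73] s,y' 562.8 194.6 F [ 0.2 -0.1 -0. ] gap 59.9
scene4 centre [510.4 104.2] corner s [417.6 566.8 563.4 415.7] y' [120.3 123.8 228.3 224.3] mean 490.9 174.2 ang [-6.6, 83.9, -6.5, 83.1] n [32, 31, 33, 29]
```

View pics/w2.png

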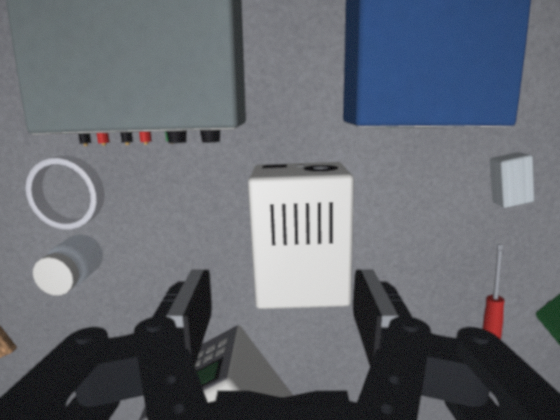

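The wrist view shows everything. The meter's top runs from (250,180) to (350,305), the supply's front top edge is at row 130 ending at column 240, and the controller's begins at column 347 in row 125. The jar, tape, box and screwdriver are undisturbed. Next I'll measure all three tops in this one picture.

```bash
cat >> h.py <<'E'
def gray_edge(g,a,b,half=7,n=40):
    """subpixel: along line a-b take perpendicular profiles; strongest gradient position"""
    a,b=np.array(a,float),np.array(b,float); u=(b-a)/np.linalg.norm(b-a); nn=np.array([-u[1],u[0]])
    t=np.linspace(0,1,n)[:,None]; base=a+(b-a)*t; k=np.arange(-half,half+.01,.25)
    M=base[:,None]+nn*k[None,:,None]
    v=cv2.remap(g,M[...,0].astype(np.float32),M[...,1].astype(np.float32),cv2.INTER_LINEAR)
    v=cv2.GaussianBlur(v,(9,5),0); d=abs(np.gradient(v,axis=1)); w=d**3; pos=(w*k).sum(1)/w.sum(1)
    return base+nn*pos[:,None]
def line(p,g,a,b,z=95,a0=-8.0,name='',half=7):
    q=gray_edge(g,a,b,half); X=onz(p,q,z)[:,:2]
    f=cv2.fitLine(X.astype(np.float32),cv2.DIST_HUBER,0,.01,.01).ravel(); r=(X-f[2:])@[-f[1],f[0]]
    e=np.radians(a0); m=f[2:]; ang=np.degrees(np.arctan2(f[1],f[0]))
    print(name,'s',round(m@[np.cos(e),np.sin(e)],1),"y'",round(m@[-np.sin(e),np.cos(e)],1),'ang',round(float((ang+45)%180-45),2),'rms',r.std().round(2))
    return m,ang
E
python3 - <<'E'
from h import *
p=load('w2'); g=p['color'].astype(np.float32)
wh=g[...,2]; bl=g[...,0]-g[...,2]; gr=g[...,1]-g[...,2]
lum=g.mean(2)
line(p,lum,(250,190),(257,295),name='meter +y side',half=5)
line(p,lum,(351,190),(349,295),name='meter -y side',half=5)
line(p,lum,(265,306),(342,304),name='meter front',half=5)
line(p,lum,(258,180),(344,179),name='meter rear',half=4)
line(p,bl,(348,10),(357,115),name='ctl gap side top? ',half=7)
line(p,bl,(365,125),(508,125),name='ctl front',half=5)
line(p,gr,(236,10),(236,115),name='psu gap side top?',half=7)
line(p,gr,(40,131),(225,127),name='psu front',half=5)
A=p['color'][90:320,225:370]; cv2.imwrite('pics/d.png',cv2.resize(A,None,fx=2.6*1.4,fy=2.6,interpolation=cv2.INTER_CUBIC) if 0 else cv2.resize(p['color'][0:150,200:400],None,fx=4,fy=4,interpolation=cv2.INTER_CUBIC))
E
```

```text
meter +y side s 505.0 y' 228.2 ang -6.84 rms 0.03
meter -y side s 491.8 y' 124.4 ang -6.02 rms 0.55
meter front s 419.6 y' 175.2 ang 83.15 rms 0.06
meter rear s 565.6 y' 169.4 ang 82.31 rms 0.04
ctl gap side top?  s 673.3 y' 129.6 ang 2.61 rms 2.44
ctl front s 615.8 y' 43.3 ang 81.97 rms 0.05
psu gap side top? s 672.3 y' 237.7 ang -9.57 rms 1.03
psu front s 615.5 y' 334.4 ang 82.04 rms 0.93
```

View pics/d.png

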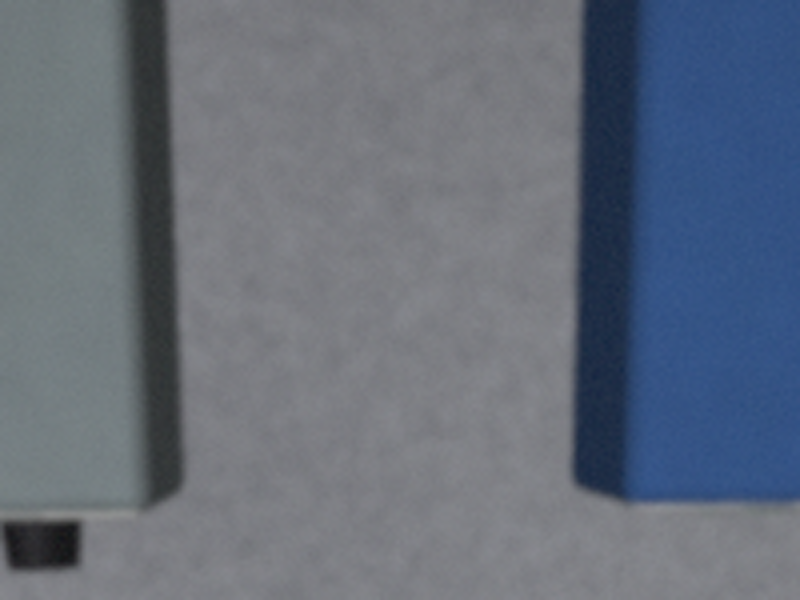

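Run:
```python
from h import *
p=load('w2'); g=p['color'].astype(np.float32); lum=g.mean(2)
line(p,lum,(233,5),(236.7,115),name='psu top edge z95',half=4)
line(p,lum,(359.5,5),(356.7,115),name='ctl top edge z95',half=4)
line(p,lum,(242,10),(245.5,115),z=3,name='psu bottom z3',half=4)
line(p,lum,(346,10),(343.8,115),z=3,name='ctl bottom z3',half=4)
line(p,lum,(249.5,190),(255,295),name='meter +y',half=4)
line(p,lum,(352,190),(350,265),name='meter -y',half=4)
```

```text
psu top edge z95 s 679.1 y' 238.5 ang -8.14 rms 0.05
ctl top edge z95 s 674.1 y' 124.3 ang -8.01 rms 0.08
psu bottom z3 s 685.4 y' 238.9 ang -8.0 rms 0.06
ctl bottom z3 s 689.9 y' 122.7 ang -7.94 rms 0.05
meter +y s 497.8 y' 228.1 ang -6.84 rms 0.04
meter -y s 510.4 y' 125.1 ang -6.83 rms 0.1
```

The meter is now 5 mm short of the middle and 1.2° off. scene3 put it on centre while the fingers were touching it, so I need to know whether it came back or had tilted.

Run:
```python
from h import *
A=[cv2.resize(load(f)['color'][185:280,265:350],None,fx=4.6,fy=6,interpolation=cv2.INTER_CUBIC) for f in ('scene3','scene4')]
A=np.hstack(A)
for y in range(0,A.shape[0],60): cv2.line(A,(0,y),(A.shape[1],y),(0,0,255),1)
for k in (0,391):
    for x in range(0,391,46): cv2.line(A,(k+x,0),(k+x,A.shape[0]),(0,255,255),1)
cv2.imwrite('pics/e.png',A)
```

```text
(no output)
```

View pics/e.png

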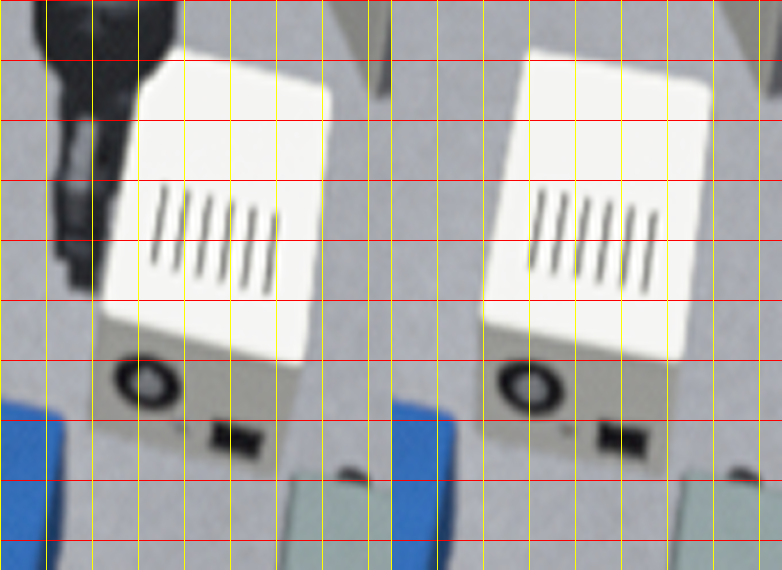

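The comparison shows the body rolled slightly during the last millimetres of the side push: the top edge is shifted and steeper in the left picture. It then settled back. My contact was too high for a sideways push, so the remaining 5 mm will be pushed low, with the tool tilted so the gripper body clears the top.

servo_tool(
  deltas=[
    {"dx": 40, "dy": 25, "dz": 0, "wx": 0, "wy": 0, "wz": 0, "claw": 70},
    {"dx": 40, "dy": 25, "dz": 0, "wx": 0, "wy": 0, "wz": 0, "claw": 70},
    {"dx": 30, "dy": 25, "dz": 0, "wx": 0, "wy": 0, "wz": 0, "claw": 70},
    {"dx": 0, "dy": 0, "dz": 0, "wx": 0, "wy": 0, "wz": -1, "claw": 70},
    {"dx": 0, "dy": 0, "dz": 0, "wx": 0, "wy": 0, "wz": -1, "claw": 70},
    {"dx": 0, "dy": 0, "dz": 0, "wx": 0, "wy": 0, "wz": -1, "claw": 70},
    {"dx": 0, "dy": 0, "dz": 0, "wx": 0, "wy": 0, "wz": -1, "claw": 70},
    {"dx": 0, "dy": 0, "dz": 0, "wx": 0, "wy": 0, "wz": -1, "claw": 70},
    {"dx": 0, "dy": 0, "dz": 0, "wx": 0, "wy": 0, "wz": -1, "claw": 70},
    {"dx": 0, "dy": 0, "dz": 0, "wx": 0, "wy": 0, "wz": -1, "claw": 70},
  ],
)

```text
t: 9.2
tool_pos: [490.5, 14.3, 326.1]
ee_rot: [-3.132, -0.006, -0.711]
ft_force: [-0.9, -0.7, -0.2]
finger_gap: 59.9
```

servo_tool(
  deltas=[
    {"dx": 0, "dy": 0, "dz": 0, "wx": 0, "wy": 0, "wz": -1, "claw": 70},
    {"dx": 0, "dy": 0, "dz": 0, "wx": 0, "wy": 0, "wz": -1, "claw": 70},
    {"dx": 0, "dy": 0, "dz": 0, "wx": 0, "wy": 0, "wz": -1, "claw": 70},
    {"dx": 0, "dy": 0, "dz": 0, "wx": 0, "wy": 0, "wz": -1, "claw": 70},
    {"dx": 0, "dy": 0, "dz": 40, "wx": 0, "wy": 0, "wz": 0, "claw": 70},
    {"dx": 0, "dy": 0, "dz": 50, "wx": 0, "wy": 0, "wz": 0, "claw": 70},
    {"dx": 0, "dy": 0, "dz": 40, "wx": 0, "wy": 0, "wz": 0, "claw": 70},
    {"dx": 0, "dy": 0, "dz": 20, "wx": 0, "wy": 0, "wz": 0, "claw": 70},
    {"dx": 0, "dy": 0, "dz": 0, "wx": 0, "wy": 0, "wz": 0, "claw": 70},
    {"dx": 0, "dy": 0, "dz": 0, "wx": 0, "wy": 0, "wz": 0, "claw": 70},
  ],
)

```text
t: 10.45
tool_pos: [493.7, 14.9, 174.3]
ee_rot: [-3.137, -0.016, -0.127]
ft_force: [-0.5, -0.2, -0.4]
finger_gap: 59.8
```

Run:
```python
from h import *
pose()
```

```text
t 10.45 tcp [493.7  14.9 174.3] rot deg [-179.73   -0.9    -7.28] s,y' 486.8 83.5 F [-0.5 -0.2 -0.4] gap 59.8
```

servo_tool(
  deltas=[
    {"dx": 0, "dy": 0, "dz": 0, "wx": 1, "wy": 0, "wz": 0, "claw": 70},
    {"dx": 0, "dy": 0, "dz": 0, "wx": 1, "wy": 0, "wz": 0, "claw": 70},
    {"dx": 0, "dy": 0, "dz": 0, "wx": 1, "wy": 0, "wz": 0, "claw": 70},
    {"dx": 0, "dy": 0, "dz": 0, "wx": 0, "wy": 0, "wz": 0, "claw": 70},
    {"dx": 0, "dy": 16, "dz": 36, "wx": 0, "wy": 0, "wz": 0, "claw": 70},
    {"dx": 0, "dy": 16, "dz": 36, "wx": 0, "wy": 0, "wz": 0, "claw": 70},
    {"dx": 0, "dy": 8, "dz": 18, "wx": 0, "wy": 0, "wz": 0, "claw": 70},
    {"dx": 0, "dy": 0, "dz": 0, "wx": 0, "wy": 0, "wz": 0, "claw": 70},
    {"dx": 0, "dy": 0, "dz": 0, "wx": 0, "wy": 0, "wz": 0, "claw": 70},
    {"dx": 0, "dy": 0, "dz": 0, "wx": 0, "wy": 0, "wz": 0, "claw": 70},
  ],
)

```text
t: 11.7
tool_pos: [502.2, 16.8, 84.3]
ee_rot: [-2.72, -0.037, -0.12]
ft_force: [0.0, -0.6, 1.2]
finger_gap: 59.9
```

```bash
cat >> h.py <<'E'
from scipy.spatial.transform import Rotation as Rn
def plan(s,y,z,R_goal=None,a=-8.03):
    """tool-frame shift (mm) to reach (s,y',z) and turn (8 deg units) to a goal rotation"""
    o=observe(); e=np.radians(a); R=Rn.from_euler('xyz',o['ee_rot'])
    X=np.array([s*np.cos(e)-y*np.sin(e),s*np.sin(e)+y*np.cos(e),z])
    print('shift',R.inv().apply(X-o['tool_pos']).round(1), end=' ')
    if R_goal is not None: print('turn',(np.degrees((R.inv()*R_goal).as_rotvec())/8).round(3))
def goal(yaw,tilt): # tool down, yaw deg, then turn about own x
    return Rn.from_euler('xyz',[180,0,yaw],degrees=True)*Rn.from_euler('x',tilt,degrees=True)
E
python3 - <<'E'
from h import *
pose(); plan(488,90,32,goal(-8.03,24))
E
```

```text
t 11.7 tcp [502.2  16.8  84.3] rot deg [-155.87   -2.14   -6.88] s,y' 495.0 86.5 F [ 0.  -0.6  1.2] gap 59.9
shift [-8.9 18.2 48.9] turn [-0.019 -0.185  0.241]
```

servo_tool(
  deltas=[
    {"dx": 0, "dy": 0, "dz": 0, "wx": 0, "wy": -0.19, "wz": 0.24, "claw": 70},
    {"dx": -5, "dy": 9, "dz": 24, "wx": 0, "wy": 0, "wz": 0, "claw": 70},
    {"dx": -3, "dy": 9, "dz": 22, "wx": 0, "wy": 0, "wz": 0, "claw": 70},
    {"dx": 0, "dy": 0, "dz": 0, "wx": 0, "wy": 0, "wz": 0, "claw": 70},
    {"dx": 0, "dy": -4, "dz": 2, "wx": 0, "wy": 0, "wz": 0, "claw": 70},
    {"dx": 0, "dy": -4, "dz": 2, "wx": 0, "wy": 0, "wz": 0, "claw": 70},
    {"dx": 0, "dy": -3, "dz": 1, "wx": 0, "wy": 0, "wz": 0, "claw": 70},
    {"dx": 0, "dy": 0, "dz": 0, "wx": 0, "wy": 0, "wz": 0, "claw": 70},
    {"dx": 0, "dy": 0, "dz": 0, "wx": 0, "wy": 0, "wz": 0, "claw": 70},
    {"dx": 0, "dy": 0, "dz": 0, "wx": 0, "wy": 0, "wz": 0, "claw": 70},
  ],
)

```text
t: 12.95
tool_pos: [499.6, 32.6, 40.9]
ee_rot: [-2.723, -0.01, -0.14]
ft_force: [-0.5, 0.3, 1.2]
finger_gap: 59.7
```

Run:
```python
from h import *
pose(); plan(490,113.5,32,goal(-8.03,24)); snap('scene','scene5'); meter('scene5',seed=(307,210))
```

```text
t 12.95 tcp [499.6  32.6  40.9] rot deg [-156.01   -0.58   -8.  ] s,y' 490.2 101.8 F [-0.5  0.3  1.2] gap 59.7
shift [-0.2 -6.9 12.8] turn [ 0.001 -0.064  0.032]
scene5 centre [510.4 104.1] corner s [417.2 567.2 563.9 415.3] y' [119.8 123.6 228.5 224.7] mean 490.9 174.1 ang [-6.6, 83.8, -6.5, 83.1] n [32, 32, 33, 29]
```

servo_tool(
  deltas=[
    {"dx": 0, "dy": 3.5, "dz": 8, "wx": 0, "wy": -0.06, "wz": 0.03, "claw": 70},
    {"dx": 0, "dy": -2, "dz": 1, "wx": 0, "wy": 0, "wz": 0, "claw": 70},
    {"dx": 0, "dy": -2, "dz": 1, "wx": 0, "wy": 0, "wz": 0, "claw": 70},
    {"dx": 0, "dy": -2, "dz": 1, "wx": 0, "wy": 0, "wz": 0, "claw": 70},
    {"dx": 0, "dy": -1.5, "dz": 0.7, "wx": 0, "wy": 0, "wz": 0, "claw": 70},
    {"dx": 0, "dy": -1, "dz": 0.5, "wx": 0, "wy": 0, "wz": 0, "claw": 70},
    {"dx": 0, "dy": -1, "dz": 0.5, "wx": 0, "wy": 0, "wz": 0, "claw": 70},
    {"dx": 0, "dy": 0, "dz": 0, "wx": 0, "wy": 0, "wz": 0, "claw": 70},
    {"dx": 0, "dy": 0, "dz": 0, "wx": 0, "wy": 0, "wz": 0, "claw": 70},
    {"dx": 0, "dy": 0, "dz": 0, "wx": 0, "wy": 0, "wz": 0, "claw": 70},
  ],
)

```text
t: 14.25
tool_pos: [500.9, 41.9, 31.0]
ee_rot: [-2.727, -0.002, -0.138]
ft_force: [-1.0, -1.9, -0.6]
finger_gap: 60.1
```

Run:
```python
from h import *
pose(); plan(490,113.5,32,goal(-8.03,24)); snap('scene','scene6'); meter('scene6',seed=(307,210))
```

```text
t 14.25 tcp [500.9  41.9  31. ] rot deg [-1.5624e+02 -1.1000e-01 -7.9300e+00] s,y' 490.1 111.2 F [-1.  -1.9 -0.6] gap 60.1
shift [-0.1 -2.2 -0.1] turn [ 0.03  -0.008  0.017]
scene6 centre [511. 106.] corner s [417.4 566.8 565.  415.6] y' [122.3 125.2 229.4 227.5] mean 491.2 176.1 ang [-6.9, 83.0, -7.3, 83.0] n [32, 31, 32, 29]
```

Contact is made and the meter is moving without roll. 4 mm more.

servo_tool(
  deltas=[
    {"dx": 0, "dy": -1, "dz": 0.5, "wx": 0, "wy": 0, "wz": 0.02, "claw": 70},
    {"dx": 0, "dy": -1, "dz": 0.5, "wx": 0, "wy": 0, "wz": 0, "claw": 70},
    {"dx": 0, "dy": -1, "dz": 0.5, "wx": 0, "wy": 0, "wz": 0, "claw": 70},
    {"dx": 0, "dy": -1, "dz": 0.4, "wx": 0, "wy": 0, "wz": 0, "claw": 70},
    {"dx": 0, "dy": -0.5, "dz": 0.2, "wx": 0, "wy": 0, "wz": 0, "claw": 70},
    {"dx": 0, "dy": 0, "dz": 0, "wx": 0, "wy": 0, "wz": 0, "claw": 70},
    {"dx": 0, "dy": 0, "dz": 0, "wx": 0, "wy": 0, "wz": 0, "claw": 70},
    {"dx": 0, "dy": 0, "dz": 0, "wx": 0, "wy": 0, "wz": 0, "claw": 70},
    {"dx": 0, "dy": 0, "dz": 0, "wx": 0, "wy": 0, "wz": 0, "claw": 70},
    {"dx": 0, "dy": 0, "dz": 0, "wx": 0, "wy": 0, "wz": 0, "claw": 70},
  ],
)

```text
t: 15.55
tool_pos: [501.3, 45.0, 30.9]
ee_rot: [-2.731, -0.003, -0.141]
ft_force: [-2.0, -4.3, 0.8]
finger_gap: 60.0
```

Run:
```python
from h import *
pose(); snap('scene','scene7'); meter('scene7',seed=(307,210))
```

```text
t 15.55 tcp [501.3  45.   30.9] rot deg [-156.47   -0.16   -8.06] s,y' 490.2 114.3 F [-2.  -4.3  0.8] gap 60.0
scene7 centre [511.8 108.5] corner s [417.  566.7 566.2 417.1] y' [126.  126.5 231.4 230.7] mean 491.8 178.7 ang [-7.8, 82.3, -7.8, 81.9] n [31, 32, 33, 29]
```

servo_tool(
  deltas=[
    {"dx": 0, "dy": -1, "dz": 0.5, "wx": 0, "wy": 0, "wz": 0, "claw": 70},
    {"dx": 0, "dy": -1, "dz": 0.4, "wx": 0, "wy": 0, "wz": 0, "claw": 70},
    {"dx": 0, "dy": 0, "dz": 0, "wx": 0, "wy": 0, "wz": 0, "claw": 70},
    {"dx": 0, "dy": 0, "dz": 0, "wx": 0, "wy": 0, "wz": 0, "claw": 70},
    {"dx": 0, "dy": 8, "dz": -3, "wx": 0, "wy": 0, "wz": 0, "claw": 70},
    {"dx": 0, "dy": 20, "dz": -8, "wx": 0, "wy": 0, "wz": 0, "claw": 70},
    {"dx": 0, "dy": -10, "dz": -30, "wx": 0, "wy": 0, "wz": 0, "claw": 70},
    {"dx": 0, "dy": -15, "dz": -50, "wx": 0, "wy": 0, "wz": 0, "claw": 70},
    {"dx": 0, "dy": -15, "dz": -50, "wx": -1, "wy": 0, "wz": 0, "claw": 70},
    {"dx": 0, "dy": 0, "dz": -40, "wx": -1, "wy": 0, "wz": 0, "claw": 70},
  ],
)

```text
t: 16.85
tool_pos: [492.4, -13.1, 205.5]
ee_rot: [-3.018, 0.004, -0.147]
ft_force: [0.2, -0.0, 0.5]
finger_gap: 60.0
```

servo_tool(
  deltas=[
    {"dx": 0, "dy": 0, "dz": -40, "wx": -1, "wy": 0, "wz": 0, "claw": 70},
    {"dx": 15, "dy": -30, "dz": -30, "wx": 0, "wy": 0, "wz": 1, "claw": 70},
    {"dx": 0, "dy": -30, "dz": -20, "wx": 0, "wy": 0, "wz": 1, "claw": 70},
    {"dx": 0, "dy": -30, "dz": -10, "wx": 0, "wy": 0, "wz": 1, "claw": 70},
    {"dx": 0, "dy": 0, "dz": 0, "wx": 0, "wy": 0, "wz": 1, "claw": 70},
    {"dx": 0, "dy": 0, "dz": 0, "wx": 0, "wy": 0, "wz": 1, "claw": 70},
    {"dx": 0, "dy": 0, "dz": 0, "wx": 0, "wy": 0, "wz": 1, "claw": 70},
    {"dx": 0, "dy": 0, "dz": 0, "wx": 0, "wy": 0, "wz": 1, "claw": 70},
    {"dx": 0, "dy": 0, "dz": 0, "wx": 0, "wy": 0, "wz": 1, "claw": 70},
    {"dx": 0, "dy": 0, "dz": 0, "wx": 0, "wy": 0, "wz": 1, "claw": 70},
  ],
)

```text
t: 18.1
tool_pos: [532.8, 67.4, 310.3]
ee_rot: [3.135, -0.022, -1.446]
ft_force: [-0.0, -1.3, -0.7]
finger_gap: 59.7
```

Run:
```python
from h import *
pose(); plan(555,182,320,goal(-98.03,0)); snap('scene','scene8'); meter('scene8',seed=(307,210))
```

```text
t 18.1 tcp [532.8  67.4 310.3] rot deg [179.59  -1.27 -82.85] s,y' 518.2 140.9 F [-0.  -1.3 -0.7] gap 59.7
shift [-29.5 -46.2 -10.7] turn [ 0.029 -0.164  1.897]
scene8 centre [512.4 109.9] corner s [418.4 566.  566.2 417.8] y' [128.1 128.2 232.  232.1] mean 492.1 180.1 ang [-8.0, 81.9, -8.0, 82.3] n [31, 31, 33, 29]
```

The scene view now reads lateral 180.1 (target 180.1) and yaw -8.0° (target -8.0°). Next a wrist check from the survey pose.

servo_tool(
  deltas=[
    {"dx": -20, "dy": -20, "dz": -5, "wx": 0, "wy": -0.1, "wz": 1, "claw": 70},
    {"dx": -5, "dy": -25, "dz": -5, "wx": 0, "wy": 0, "wz": 0.9, "claw": 70},
    {"dx": 0, "dy": 0, "dz": 0, "wx": 0, "wy": 0, "wz": 0, "claw": 70},
    {"dx": 0, "dy": 0, "dz": 0, "wx": 0, "wy": 0, "wz": 0, "claw": 70},
    {"dx": 0, "dy": 0, "dz": 0, "wx": 0, "wy": 0, "wz": 0, "claw": 70},
    {"dx": 0, "dy": 0, "dz": 0, "wx": 0, "wy": 0, "wz": 0, "claw": 70},
    {"dx": 0, "dy": 0, "dz": 0, "wx": 0, "wy": 0, "wz": 0, "claw": 70},
    {"dx": 0, "dy": 0, "dz": 0, "wx": 0, "wy": 0, "wz": 0, "claw": 70},
    {"dx": 0, "dy": 0, "dz": 0, "wx": 0, "wy": 0, "wz": 0, "claw": 70},
    {"dx": 0, "dy": 0, "dz": 0, "wx": 0, "wy": 0, "wz": 0, "claw": 70},
  ],
)

```text
t: 19.4
tool_pos: [574.2, 93.3, 319.3]
ee_rot: [3.134, -0.009, -1.715]
ft_force: [0.5, -0.4, 0.5]
finger_gap: 59.5
```

```bash
cat >> h.py <<'E'
def near(p,g,A,B,z,name,half=5,a=-8.03):
    """edge line between nominal points given as (s,y')"""
    e=np.radians(a); f=lambda q:[q[0]*np.cos(e)-q[1]*np.sin(e),q[0]*np.sin(e)+q[1]*np.cos(e),z]
    u=proj(p,[f(A),f(B)]); return line(p,g,u[0],u[1],z,a,name,half)
def survey(f,sc):
    p=load(f); lum=p['color'].astype(np.float32).mean(2)
    near(p,lum,(625,239),(690,239),95,'psu top'); near(p,lum,(625,124),(690,124),95,'ctl top')
    near(p,lum,(sc-60,181.5+52),(sc+55,181.5+52),95,'m +y'); near(p,lum,(sc-60,181.5-52),(sc+55,181.5-52),95,'m -y')
    near(p,lum,(sc-73,140),(sc-73,220),95,'m front'); near(p,lum,(sc+73,140),(sc+73,220),95,'m rear',4)
    near(p,lum,(615.6,20),(615.6,110),95,'ctl front')
    near(p,lum,(615.6,265),(615.6,330),95,'psu front')
E
python3 - <<'E'
from h import *
pose(); plan(405,181,200,goal(-98.03,0)); snap('wrist','w3'); survey('w3',492)
E
```

```text
t 19.4 tcp [574.2  93.3 319.3] rot deg [179.59  -0.54 -98.24] s,y' 555.6 172.3 F [ 0.5 -0.4  0.5] gap 59.5
shift [ -9.  149.7 120.3] turn [ 0.051 -0.067 -0.026]
psu top s 651.7 y' 239.1 ang -7.94 rms 0.06
ctl top s 656.3 y' 124.5 ang -8.0 rms 0.05
m +y s 492.2 y' 234.0 ang -8.09 rms 0.04
m -y s 489.6 y' 130.9 ang -7.94 rms 0.05
m front s 420.9 y' 178.8 ang 81.77 rms 0.06
m rear s 567.1 y' 173.7 ang 81.98 rms 0.02
ctl front s 615.6 y' 65.5 ang 82.03 rms 0.15
psu front s 613.3 y' 299.2 ang 81.42 rms 0.83
```

Wrist check: the gap's middle is at 181.8 and the meter's at 182.4. Yaws are -8.0° for both. The front-edge difference leaves 194.7 mm to go. Now the hand goes behind the front panel.

servo_tool(
  deltas=[
    {"dx": -5, "dy": 40, "dz": 10, "wx": 0, "wy": 0, "wz": 0, "claw": 70},
    {"dx": -5, "dy": 45, "dz": 20, "wx": 0, "wy": 0, "wz": 0, "claw": 70},
    {"dx": 0, "dy": 45, "dz": 20, "wx": 0, "wy": 0, "wz": 0, "claw": 70},
    {"dx": 0, "dy": 27, "dz": 20, "wx": 0, "wy": 0, "wz": 0, "claw": 70},
    {"dx": 0, "dy": 0, "dz": 20, "wx": 0, "wy": 0, "wz": 0, "claw": 70},
    {"dx": 0, "dy": 0, "dz": 10, "wx": 0, "wy": 0, "wz": 0, "claw": 70},
    {"dx": 0, "dy": 0, "dz": 0, "wx": 0, "wy": 0, "wz": 0, "claw": 70},
    {"dx": 0, "dy": 0, "dz": 0, "wx": 0, "wy": 0, "wz": 0, "claw": 70},
    {"dx": 0, "dy": 0, "dz": 0, "wx": 0, "wy": 0, "wz": 0, "claw": 70},
    {"dx": 0, "dy": 0, "dz": 0, "wx": 0, "wy": 0, "wz": 0, "claw": 70},
  ],
)

```text
t: 20.7
tool_pos: [416.2, 125.6, 219.0]
ee_rot: [3.139, -0.008, -1.715]
ft_force: [-0.1, -0.1, -0.9]
finger_gap: 59.8
```

Run:
```python
from h import *
pose(); plan(395,182.2,46,goal(-98.03,0)); print(observe()['qpos'].round(2))
```

```text
t 20.7 tcp [416.2 125.6 219. ] rot deg [179.83  -0.47 -98.27] s,y' 394.7 182.3 F [-0.1 -0.1 -0.9] gap 59.8
shift [ -1.1  -0.9 173. ] turn [ 0.022 -0.058 -0.03 ]
[ 0.14  0.26  2.03 -0.01  0.86  1.87]
```

servo_tool(
  deltas=[
    {"dx": 0, "dy": 0, "dz": 30, "wx": 0, "wy": -0.06, "wz": -0.03, "claw": 70},
    {"dx": 0, "dy": 0, "dz": 30, "wx": 0, "wy": 0, "wz": 0, "claw": 70},
    {"dx": 0, "dy": 0, "dz": 30, "wx": 0, "wy": 0, "wz": 0, "claw": 70},
    {"dx": 0, "dy": 0, "dz": 30, "wx": 0, "wy": 0, "wz": 0, "claw": 70},
    {"dx": 0, "dy": 0, "dz": 15, "wx": 0, "wy": 0, "wz": 0, "claw": 70},
    {"dx": 0, "dy": 0, "dz": 10, "wx": 0, "wy": 0, "wz": 0, "claw": 70},
    {"dx": 0, "dy": 0, "dz": 0, "wx": 0, "wy": 0, "wz": 0, "claw": 70},
    {"dx": 0, "dy": 0, "dz": 0, "wx": 0, "wy": 0, "wz": 0, "claw": 70},
    {"dx": 0, "dy": 0, "dz": 0, "wx": 0, "wy": 0, "wz": 0, "claw": 70},
    {"dx": 0, "dy": 0, "dz": 0, "wx": 0, "wy": 0, "wz": 0, "claw": 70},
  ],
)

```text
t: 21.95
tool_pos: [419.2, 125.8, 73.0]
ee_rot: [-3.136, 0.003, -1.711]
ft_force: [0.2, -0.2, -0.2]
finger_gap: 60.0
```

Run:
```python
from h import *
pose(); plan(408,182.2,46,goal(-98.03,0))
```

```text
t 21.95 tcp [419.2 125.8  73. ] rot deg [-1.7969e+02  1.7000e-01 -9.8040e+01] s,y' 397.6 183.0 F [ 0.2 -0.2 -0.2] gap 60.0
shift [  1.  -10.4  27.1] turn [-0.039  0.021 -0.001]
```

servo_tool(
  deltas=[
    {"dx": 0.5, "dy": 2, "dz": 15, "wx": -0.04, "wy": 0, "wz": 0, "claw": 70},
    {"dx": 0.5, "dy": 0, "dz": 12, "wx": 0, "wy": 0, "wz": 0, "claw": 70},
    {"dx": 0, "dy": 0, "dz": 0, "wx": 0, "wy": 0, "wz": 0, "claw": 70},
    {"dx": 0, "dy": -3, "dz": 0, "wx": 0, "wy": 0, "wz": 0, "claw": 70},
    {"dx": 0, "dy": -3, "dz": 0, "wx": 0, "wy": 0, "wz": 0, "claw": 70},
    {"dx": 0, "dy": -3, "dz": 0, "wx": 0, "wy": 0, "wz": 0, "claw": 70},
    {"dx": 0, "dy": -3, "dz": 0, "wx": 0, "wy": 0, "wz": 0, "claw": 70},
    {"dx": 0, "dy": -3, "dz": 0, "wx": 0, "wy": 0, "wz": 0, "claw": 70},
    {"dx": 0, "dy": -3, "dz": 0, "wx": 0, "wy": 0, "wz": 0, "claw": 70},
    {"dx": 0, "dy": 0, "dz": 0, "wx": 0, "wy": 0, "wz": 0, "claw": 70},
  ],
)

```text
t: 23.2
tool_pos: [429.1, 122.5, 44.3]
ee_rot: [3.127, -0.001, -1.709]
ft_force: [-0.7, 0.2, 0.2]
finger_gap: 60.0
```

Run:
```python
from h import *
pose(); plan(430,182.2,46,goal(-98.03,0)); snap('scene','scene9'); meter('scene9',seed=(307,215))
```

```text
t 23.2 tcp [429.1 122.5  44.3] rot deg [ 1.7917e+02 -3.0000e-02 -9.7940e+01] s,y' 407.9 181.0 F [-0.7  0.2  0.2] gap 60.0
shift [ -0.9 -22.2  -2. ] turn [ 0.104 -0.004  0.011]
scene9 centre [519.  108.2] corner s [425.  572.3 572.9 425.3] y' [127.1 127.2 231.8 231.2] mean 498.9 179.3 ang [-8.0, 81.7, -7.8, 81.8] n [31, 32, 33, 29]
```

Run:
```python
from h import *
snap('side','side9'); snap('wrist','w9')
A=cv2.resize(load('side9')['color'][120:270,200:340],None,fx=3,fy=3.7,interpolation=cv2.INTER_CUBIC)
B=cv2.resize(load('w9')['color'],(370,555))
cv2.imwrite('pics/f.png',np.hstack([A,B]))
```

```text
(no output)
```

View pics/f.png

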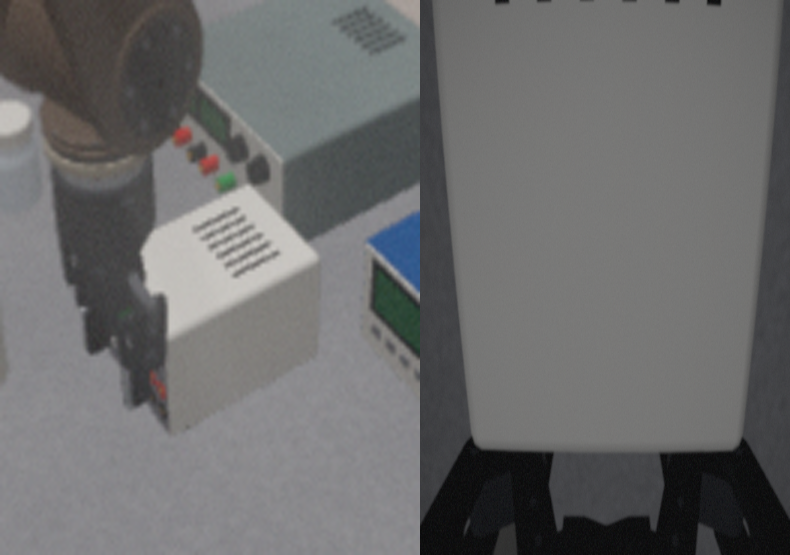

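The side view explains the tilt. The thicker finger links near (140,290) touch the panel's top edge while the tips stand off. I'll back off a little, lean the tool so the tips lead, and push low with them.

servo_tool(
  deltas=[
    {"dx": 0, "dy": 6, "dz": 0, "wx": 0, "wy": 0, "wz": 0, "claw": 70},
    {"dx": 0, "dy": 3, "dz": 0, "wx": 0.6, "wy": 0, "wz": 0, "claw": 70},
    {"dx": 0, "dy": 0, "dz": 0, "wx": 1, "wy": 0, "wz": 0, "claw": 70},
    {"dx": 0, "dy": 0, "dz": 0, "wx": 1, "wy": 0, "wz": 0, "claw": 70},
    {"dx": 0, "dy": 0, "dz": 0, "wx": 0, "wy": 0, "wz": 0, "claw": 70},
    {"dx": 0, "dy": 0, "dz": 0, "wx": 0, "wy": 0, "wz": 0, "claw": 70},
    {"dx": 0, "dy": 0, "dz": 0, "wx": 0, "wy": 0, "wz": 0, "claw": 70},
    {"dx": 0, "dy": 0, "dz": 0, "wx": 0, "wy": 0, "wz": 0, "claw": 70},
    {"dx": 0, "dy": 0, "dz": 0, "wx": 0, "wy": 0, "wz": 0, "claw": 70},
    {"dx": 0, "dy": 0, "dz": 0, "wx": 0, "wy": 0, "wz": 0, "claw": 70},
  ],
)

```text
t: 24.6
tool_pos: [428.7, 114.1, 53.5]
ee_rot: [-2.94, -0.032, -1.717]
ft_force: [-0.1, 0.1, -0.1]
finger_gap: 59.9
```

Run:
```python
from h import *
pose(); plan(408,181.5,36,goal(-98.03,20)); print(observe()['qpos'].round(2)); snap('scene','scene10'); meter('scene10',seed=(307,215))
snap('wrist','w10')
p=load('w10'); lum=p['color'].astype(np.float32).mean(2)
```

```text
t 24.6 tcp [428.7 114.1  53.5] rot deg [-168.43   -1.82  -98.38] s,y' 408.6 172.7 F [-0.1  0.1 -0.1] gap 59.9
shift [-9.1  4.  16.8] turn [ 1.054 -0.232  0.02 ]
[ 0.16  0.56  2.27 -0.61  0.16  2.47]
scene10 centre [518.8 108.1] corner s [424.3 572.5 572.8 425.3] y' [127.1 126.9 231.8 231.2] mean 498.7 179.3 ang [-8.1, 81.8, -7.8, 81.4] n [31, 32, 33, 28]
```

Joint 5 is down to 0.16 rad. This close to the base the wrist cannot lean that far. I'll lean less and hold a bit higher for the first stretch, then lean more once farther out.

servo_tool(
  deltas=[
    {"dx": 0, "dy": 0, "dz": -6, "wx": -0.4, "wy": 0, "wz": 0, "claw": 70},
    {"dx": -4, "dy": 1, "dz": -4, "wx": -0.2, "wy": 0, "wz": 0, "claw": 70},
    {"dx": -5, "dy": 0, "dz": 0, "wx": 0, "wy": -0.2, "wz": 0, "claw": 70},
    {"dx": 0, "dy": 0, "dz": 0, "wx": 0, "wy": 0, "wz": 0, "claw": 70},
    {"dx": 0, "dy": 0, "dz": 0, "wx": 0, "wy": 0, "wz": 0, "claw": 70},
    {"dx": 0, "dy": 0, "dz": 0, "wx": 0, "wy": 0, "wz": 0, "claw": 70},
    {"dx": 0, "dy": 0, "dz": 0, "wx": 0, "wy": 0, "wz": 0, "claw": 70},
    {"dx": 0, "dy": 0, "dz": 0, "wx": 0, "wy": 0, "wz": 0, "claw": 70},
    {"dx": 0, "dy": 0, "dz": 0, "wx": 0, "wy": 0, "wz": 0, "claw": 70},
    {"dx": 0, "dy": 0, "dz": 0, "wx": 0, "wy": 0, "wz": 0, "claw": 70},
  ],
)

```text
t: 25.95
tool_pos: [427.0, 123.4, 62.4]
ee_rot: [-3.021, -0.006, -1.714]
ft_force: [-0.2, -1.0, -0.8]
finger_gap: 59.5
```

Run:
```python
from h import *
pose(); plan(412,181.0,58,goal(-98.03,8)); print(observe()['qpos'].round(2))
```

```text
t 25.95 tcp [427.  123.4  62.4] rot deg [-173.12   -0.36  -98.2 ] s,y' 405.7 181.6 F [-0.2 -1.  -0.8] gap 59.5
shift [ 0.8 -5.9  5.2] turn [ 0.14  -0.047 -0.015]
[ 0.16  0.54  2.22 -0.16  0.27  2.02]
```

servo_tool(
  deltas=[
    {"dx": 0, "dy": -3, "dz": 0, "wx": 0.05, "wy": -0.04, "wz": 0, "claw": 70},
    {"dx": 0, "dy": -4, "dz": 1, "wx": 0.1, "wy": 0, "wz": 0, "claw": 70},
    {"dx": 0, "dy": -4, "dz": 1, "wx": 0.1, "wy": 0, "wz": 0, "claw": 70},
    {"dx": 0, "dy": -4, "dz": 1.5, "wx": 0.1, "wy": 0, "wz": 0, "claw": 70},
    {"dx": 0, "dy": -4, "dz": 1.5, "wx": 0.1, "wy": 0, "wz": 0, "claw": 70},
    {"dx": 0, "dy": -4, "dz": 1.5, "wx": 0.1, "wy": 0, "wz": 0, "claw": 70},
    {"dx": 0, "dy": -4, "dz": 1.5, "wx": 0.1, "wy": 0, "wz": 0, "claw": 70},
    {"dx": 0, "dy": -4, "dz": 1.5, "wx": 0.1, "wy": 0, "wz": 0, "claw": 70},
    {"dx": 0, "dy": -2, "dz": 0.5, "wx": 0, "wy": 0, "wz": 0, "claw": 70},
    {"dx": 0, "dy": 0, "dz": 0, "wx": 0, "wy": 0, "wz": 0, "claw": 70},
  ],
)

```text
t: 27.2
tool_pos: [444.5, 117.3, 56.0]
ee_rot: [-2.941, -0.014, -1.709]
ft_force: [-0.1, -0.3, 0.1]
finger_gap: 60.0
```

Run:
```python
from h import *
pose(); plan(450,181.5,50,goal(-98.03,14)); print(observe()['qpos'].round(2)); snap('scene','scene11'); meter('scene11',seed=(307,220))
```

```text
t 27.2 tcp [444.5 117.3  56. ] rot deg [-168.51   -0.78  -97.94] s,y' 423.9 178.0 F [-0.1 -0.3  0.1] gap 60.0
shift [ -3.3 -24.5  11.1] turn [ 0.314 -0.093  0.032]
[ 0.15  0.56  2.23 -0.41  0.17  2.26]
scene11 centre [529.5 104.9] corner s [436.4 583.9 583.5 435. ] y' [125.1 125.4 230.4 229.3] mean 509.7 177.6 ang [-7.9, 82.2, -7.6, 82.7] n [32, 31, 33, 29]
```

The tips now lead: the front is 12.5 mm ahead of the TCP. The hand drifted 3.6 mm to -y near the singular wrist pose and took the meter 2.5 mm with it. I'll reduce the lean and push on slightly towards +y to bring it back before the mouth.

servo_tool(
  deltas=[
    {"dx": 0, "dy": -2, "dz": 0.5, "wx": -0.2, "wy": -0.05, "wz": 0, "claw": 70},
    {"dx": 0, "dy": -2, "dz": 0.5, "wx": -0.2, "wy": -0.05, "wz": 0, "claw": 70},
    {"dx": -0.5, "dy": -3, "dz": 0.5, "wx": 0, "wy": 0, "wz": 0.03, "claw": 70},
    {"dx": -0.5, "dy": -3, "dz": 0.5, "wx": 0, "wy": 0, "wz": 0, "claw": 70},
    {"dx": -0.5, "dy": -3, "dz": 0.5, "wx": 0, "wy": 0, "wz": 0, "claw": 70},
    {"dx": -0.5, "dy": -3, "dz": 0.5, "wx": 0, "wy": 0, "wz": 0, "claw": 70},
    {"dx": -0.5, "dy": -2, "dz": 0.5, "wx": 0, "wy": 0, "wz": 0, "claw": 70},
    {"dx": 0, "dy": 0, "dz": 0, "wx": 0, "wy": 0, "wz": 0, "claw": 70},
    {"dx": 0, "dy": 0, "dz": 0, "wx": 0, "wy": 0, "wz": 0, "claw": 70},
    {"dx": 0, "dy": 0, "dz": 0, "wx": 0, "wy": 0, "wz": 0, "claw": 70},
  ],
)

```text
t: 28.5
tool_pos: [446.7, 116.0, 53.4]
ee_rot: [-3.031, -0.011, -1.71]
ft_force: [-2.4, 0.9, 1.3]
finger_gap: 60.1
```

Run:
```python
from h import *
pose(); plan(446,181.5,54,goal(-98.03,8)); print(observe()['qpos'].round(2)); snap('scene','scene12'); meter('scene12',seed=(307,220))
```

```text
t 28.5 tcp [446.7 116.   53.4] rot deg [-173.65   -0.62  -97.96] s,y' 426.2 177.0 F [-2.4  0.9  1.3] gap 60.1
shift [ -4.3 -19.8   1.5] turn [ 0.206 -0.076  0.018]
[ 0.13  0.57  2.18 -0.14  0.29  1.98]
scene12 centre [531.  104.5] corner s [436.7 585.4 585.4 437.7] y' [125.1 125.2 229.8 229.7] mean 511.3 177.4 ang [-8.0, 82.0, -8.0, 81.5] n [32, 31, 33, 28]
```

servo_tool(
  deltas=[
    {"dx": -1, "dy": -4, "dz": 0.5, "wx": 0, "wy": -0.08, "wz": 0, "claw": 70},
    {"dx": -1, "dy": -4, "dz": 0.5, "wx": 0, "wy": 0, "wz": 0.02, "claw": 70},
    {"dx": -1, "dy": -4, "dz": 0.5, "wx": 0, "wy": 0, "wz": 0, "claw": 70},
    {"dx": -0.5, "dy": -4, "dz": 0.5, "wx": 0, "wy": 0, "wz": 0, "claw": 70},
    {"dx": -0.5, "dy": -3, "dz": 0.5, "wx": 0, "wy": 0, "wz": 0, "claw": 70},
    {"dx": 0, "dy": 0, "dz": 0, "wx": 0, "wy": 0, "wz": 0, "claw": 70},
    {"dx": 0, "dy": 0, "dz": 0, "wx": 0, "wy": 0, "wz": 0, "claw": 70},
    {"dx": 0, "dy": 0, "dz": 0, "wx": 0, "wy": 0, "wz": 0, "claw": 70},
    {"dx": 0, "dy": 0, "dz": 0, "wx": 0, "wy": 0, "wz": 0, "claw": 70},
    {"dx": 0, "dy": 0, "dz": 0, "wx": 0, "wy": 0, "wz": 0, "claw": 70},
  ],
)

```text
t: 29.8
tool_pos: [452.5, 116.0, 51.6]
ee_rot: [-3.06, -0.008, -1.712]
ft_force: [-3.6, 1.1, 1.6]
finger_gap: 59.8
```

Run:
```python
from h import *
pose(); plan(446,181.5,54,goal(-98.03,8)); print(observe()['qpos'].round(2)); snap('scene','scene13'); meter('scene13',seed=(307,220))
```

```text
t 29.8 tcp [452.5 116.   51.6] rot deg [-175.35   -0.47  -98.12] s,y' 432.0 177.8 F [-3.6  1.1  1.6] gap 59.8
shift [ -3.5 -14.2  -1.3] turn [ 0.418 -0.059 -0.004]
[ 0.12  0.58  2.15 -0.09  0.33  1.92]
scene13 centre [537.  104.2] corner s [443.4 591.1 591.  443.5] y' [126.  125.6 230.1 230. ] mean 517.2 177.9 ang [-8.1, 82.0, -8.0, 82.0] n [32, 32, 33, 29]
```

servo_tool(
  deltas=[
    {"dx": -2, "dy": -6, "dz": 0.5, "wx": 0.1, "wy": -0.05, "wz": 0, "claw": 70},
    {"dx": -2, "dy": -6, "dz": 0.5, "wx": 0.1, "wy": 0, "wz": 0, "claw": 70},
    {"dx": -2, "dy": -6, "dz": 0.5, "wx": 0.1, "wy": 0, "wz": 0, "claw": 70},
    {"dx": -1, "dy": -3, "dz": 0, "wx": 0.1, "wy": 0, "wz": 0, "claw": 70},
    {"dx": 0, "dy": 0, "dz": 0, "wx": 0, "wy": 0, "wz": 0, "claw": 70},
    {"dx": 0, "dy": 0, "dz": 0, "wx": 0, "wy": 0, "wz": 0, "claw": 70},
    {"dx": 0, "dy": 0, "dz": 0, "wx": 0, "wy": 0, "wz": 0, "claw": 70},
    {"dx": 0, "dy": 0, "dz": 0, "wx": 0, "wy": 0, "wz": 0, "claw": 70},
    {"dx": 0, "dy": 0, "dz": 0, "wx": 0, "wy": 0, "wz": 0, "claw": 70},
    {"dx": 0, "dy": 0, "dz": 0, "wx": 0, "wy": 0, "wz": 0, "claw": 70},
  ],
)

```text
t: 31.1
tool_pos: [465.7, 118.4, 50.8]
ee_rot: [-3.023, -0.007, -1.715]
ft_force: [-3.8, 0.5, 1.4]
finger_gap: 60.0
```

Run:
```python
from h import *
pose(); plan(446,181.5,54,goal(-98.03,10)); print(observe()['qpos'].round(2)); snap('scene','scene14'); meter('scene14',seed=(307,222))
```

```text
t 31.1 tcp [465.7 118.4  50.8] rot deg [-173.22   -0.41  -98.27] s,y' 444.7 182.0 F [-3.8  0.5  1.4] gap 60.0
shift [ 0.8 -1.8 -3. ] turn [ 0.402 -0.055 -0.022]
[ 0.13  0.59  2.14 -0.13  0.3   1.97]
scene14 centre [550.  106.1] corner s [455.7 603.9 603.9 456.2] y' [129.7 128.9 233.5 234.3] mean 529.9 181.6 ang [-8.3, 82.0, -8.3, 81.7] n [33, 31, 34, 29]
```

servo_tool(
  deltas=[
    {"dx": 1, "dy": -4, "dz": 0, "wx": 0.1, "wy": -0.05, "wz": -0.03, "claw": 70},
    {"dx": 1, "dy": -3, "dz": 0, "wx": 0.1, "wy": 0, "wz": 0, "claw": 70},
    {"dx": 0, "dy": 0, "dz": 0, "wx": 0, "wy": 0, "wz": 0, "claw": 70},
    {"dx": 0, "dy": 0, "dz": 0, "wx": 0, "wy": 0, "wz": 0, "claw": 70},
    {"dx": 0, "dy": 0, "dz": 0, "wx": 0, "wy": 0, "wz": 0, "claw": 70},
    {"dx": 0, "dy": 0, "dz": 0, "wx": 0, "wy": 0, "wz": 0, "claw": 70},
    {"dx": 0, "dy": 0, "dz": 0, "wx": 0, "wy": 0, "wz": 0, "claw": 70},
    {"dx": 0, "dy": 0, "dz": 0, "wx": 0, "wy": 0, "wz": 0, "claw": 70},
    {"dx": 0, "dy": 0, "dz": 0, "wx": 0, "wy": 0, "wz": 0, "claw": 70},
    {"dx": 0, "dy": 0, "dz": 0, "wx": 0, "wy": 0, "wz": 0, "claw": 70},
  ],
)

```text
t: 32.4
tool_pos: [471.2, 115.3, 51.0]
ee_rot: [-2.998, -0.002, -1.709]
ft_force: [-4.5, 0.7, -1.5]
finger_gap: 59.8
```

Run:
```python
from h import *
pose(); plan(446,181.5,54,goal(-98.03,10)); snap('scene','scene15'); meter('scene15',seed=(307,222))
```

```text
t 32.4 tcp [471.2 115.3  51. ] rot deg [-1.7175e+02 -1.1000e-01 -9.7910e+01] s,y' 450.6 179.7 F [-4.5  0.7 -1.5] gap 59.8
shift [-1.5  4.  -3.6] turn [ 0.219 -0.011  0.017]
scene15 centre [556.  104.1] corner s [464.1 610.6 609.1 460.4] y' [127.8 128.6 233.  232.6] mean 536.1 180.5 ang [-7.7, 82.8, -7.8, 84.0] n [34, 32, 35, 29]
```

The meter reads 180.5 laterally against 180.1 and stands at the mouth. Now straight in.

servo_tool(
  deltas=[
    {"dx": 0, "dy": -6, "dz": 0.5, "wx": 0.1, "wy": 0, "wz": 0.02, "claw": 70},
    {"dx": 0, "dy": -6, "dz": 0.5, "wx": 0.1, "wy": 0, "wz": 0, "claw": 70},
    {"dx": 0, "dy": -6, "dz": 0.5, "wx": 0.1, "wy": 0, "wz": 0, "claw": 70},
    {"dx": 0, "dy": -6, "dz": 0.5, "wx": 0.1, "wy": 0, "wz": 0, "claw": 70},
    {"dx": 0, "dy": -4, "dz": 0.5, "wx": 0, "wy": 0, "wz": 0, "claw": 70},
    {"dx": 0, "dy": 0, "dz": 0, "wx": 0, "wy": 0, "wz": 0, "claw": 70},
    {"dx": 0, "dy": 0, "dz": 0, "wx": 0, "wy": 0, "wz": 0, "claw": 70},
    {"dx": 0, "dy": 0, "dz": 0, "wx": 0, "wy": 0, "wz": 0, "claw": 70},
    {"dx": 0, "dy": 0, "dz": 0, "wx": 0, "wy": 0, "wz": 0, "claw": 70},
    {"dx": 0, "dy": 0, "dz": 0, "wx": 0, "wy": 0, "wz": 0, "claw": 70},
  ],
)

```text
t: 33.7
tool_pos: [498.7, 111.1, 52.7]
ee_rot: [-2.943, -0.002, -1.712]
ft_force: [-2.9, -0.1, -3.2]
finger_gap: 59.8
```

Run:
```python
from h import *
pose(); plan(480,181,50,goal(-98.03,12)); snap('scene','scene16'); meter('scene16',seed=(307,230))
```

```text
t 33.7 tcp [498.7 111.1  52.7] rot deg [-1.6861e+02 -1.3000e-01 -9.8100e+01] s,y' 478.4 179.4 F [-2.9 -0.1 -3.2] gap 59.8
shift [-1.3 -1.2  3. ] turn [ 0.077 -0.018 -0.006]
scene16 centre [583.6  99.4] corner s [489.9 638.6 638.7 489.2] y' [127.5 126.9 231.9 232.3] mean 564.1 179.6 ang [-8.2, 82.0, -8.1, 82.4] n [35, 32, 36, 30]
```

servo_tool(
  deltas=[
    {"dx": -0.2, "dy": -6, "dz": 1.4, "wx": 0, "wy": 0, "wz": 0, "claw": 70},
    {"dx": -0.2, "dy": -6, "dz": 1.4, "wx": 0.05, "wy": 0, "wz": 0, "claw": 70},
    {"dx": 0, "dy": -6, "dz": 1.4, "wx": 0, "wy": 0, "wz": 0, "claw": 70},
    {"dx": 0, "dy": -6, "dz": 1.4, "wx": 0.05, "wy": 0, "wz": 0, "claw": 70},
    {"dx": 0, "dy": -6, "dz": 1.4, "wx": 0, "wy": 0, "wz": 0, "claw": 70},
    {"dx": 0, "dy": -6, "dz": 1.4, "wx": 0.05, "wy": 0, "wz": 0, "claw": 70},
    {"dx": 0, "dy": -6, "dz": 1.4, "wx": 0, "wy": 0, "wz": 0, "claw": 70},
    {"dx": 0, "dy": 0, "dz": 0, "wx": 0, "wy": 0, "wz": 0, "claw": 70},
    {"dx": 0, "dy": 0, "dz": 0, "wx": 0, "wy": 0, "wz": 0, "claw": 70},
    {"dx": 0, "dy": 0, "dz": 0, "wx": 0, "wy": 0, "wz": 0, "claw": 70},
  ],
)

```text
t: 35.0
tool_pos: [542.6, 105.0, 51.3]
ee_rot: [-2.92, -0.003, -1.712]
ft_force: [-2.8, 0.7, -3.3]
finger_gap: 60.1
```

Run:
```python
from h import *
pose(); plan(540,181,50,goal(-98.03,12)); snap('scene','scene17'); meter('scene17',seed=(307,240))
```

```text
t 35.0 tcp [542.6 105.   51.3] rot deg [-167.32   -0.18  -98.1 ] s,y' 522.7 179.5 F [-2.8  0.7 -3.3] gap 60.1
shift [ -1.2 -16.6   5.1] turn [-0.084 -0.024 -0.004]
scene17 centre [627.4  93.5] corner s [533.6 682.4 682.5 534.8] y' [126.6 129.  231.6 232.3] mean 608.3 179.9 ang [-7.1, 82.0, -8.3, 81.4] n [36, 34, 38, 31]
```

servo_tool(
  deltas=[
    {"dx": 0, "dy": -6, "dz": 1.5, "wx": 0, "wy": 0, "wz": 0, "claw": 70},
    {"dx": 0, "dy": -6, "dz": 1.5, "wx": 0, "wy": 0, "wz": 0, "claw": 70},
    {"dx": 0, "dy": -6, "dz": 1.5, "wx": 0, "wy": 0, "wz": 0, "claw": 70},
    {"dx": 0, "dy": -6, "dz": 1.5, "wx": 0, "wy": 0, "wz": 0, "claw": 70},
    {"dx": 0, "dy": -6, "dz": 1.5, "wx": 0, "wy": 0, "wz": 0, "claw": 70},
    {"dx": 0, "dy": -6, "dz": 1.5, "wx": 0, "wy": 0, "wz": 0, "claw": 70},
    {"dx": 0, "dy": -6, "dz": 1.5, "wx": 0, "wy": 0, "wz": 0, "claw": 70},
    {"dx": 0, "dy": -6, "dz": 1.5, "wx": 0, "wy": 0, "wz": 0, "claw": 70},
    {"dx": 0, "dy": 0, "dz": 0, "wx": 0, "wy": 0, "wz": 0, "claw": 70},
    {"dx": 0, "dy": 0, "dz": 0, "wx": 0, "wy": 0, "wz": 0, "claw": 70},
  ],
)

```text
t: 36.3
tool_pos: [583.1, 98.9, 51.6]
ee_rot: [-2.937, -0.008, -1.711]
ft_force: [-3.2, 0.0, -1.6]
finger_gap: 59.7
```

```bash
cat >> h.py <<'E'
def flush(f):
    """front top edges of meter and neighbours in the scene view; s of each at z=95"""
    p=load(f); C=p['color'].astype(np.float32)
    sc=float(np.nan)
E
python3 - <<'E'
from h import *
pose(); plan(595,181,50,goal(-98.03,12)); snap('scene','scene18'); meter('scene18',seed=(307,262)); snap('wrist','w18')
E
```

```text
t 36.3 tcp [583.1  98.9  51.6] rot deg [-168.27   -0.45  -98.04] s,y' 563.7 179.1 F [-3.2  0.  -1.6] gap 59.7
shift [ -1.6 -30.4   7.9] turn [ 0.034 -0.055  0.011]
scene18 centre [668.1  87.5] corner s [576.  723.7 723.6 574.5] y' [126.7 128.7 231.1 231.9] mean 649.4 179.6 ang [-7.2, 82.1, -8.3, 82.8] n [39, 34, 40, 31]
```

servo_tool(
  deltas=[
    {"dx": 0, "dy": -6, "dz": 1.5, "wx": 0, "wy": 0, "wz": 0, "claw": 70},
    {"dx": 0, "dy": -6, "dz": 1.5, "wx": 0, "wy": 0, "wz": 0, "claw": 70},
    {"dx": 0, "dy": -6, "dz": 1.5, "wx": 0, "wy": 0, "wz": 0, "claw": 70},
    {"dx": 0, "dy": -6, "dz": 1.5, "wx": 0, "wy": 0, "wz": 0, "claw": 70},
    {"dx": 0, "dy": -5, "dz": 1.2, "wx": 0, "wy": 0, "wz": 0, "claw": 70},
    {"dx": 0, "dy": 0, "dz": 0, "wx": 0, "wy": 0, "wz": 0, "claw": 70},
    {"dx": 0, "dy": 0, "dz": 0, "wx": 0, "wy": 0, "wz": 0, "claw": 70},
    {"dx": 0, "dy": 0, "dz": 0, "wx": 0, "wy": 0, "wz": 0, "claw": 70},
    {"dx": 0, "dy": 0, "dz": 0, "wx": 0, "wy": 0, "wz": 0, "claw": 70},
    {"dx": 0, "dy": 0, "dz": 0, "wx": 0, "wy": 0, "wz": 0, "claw": 70},
  ],
)

```text
t: 37.65
tool_pos: [604.9, 95.6, 51.3]
ee_rot: [-2.954, -0.012, -1.71]
ft_force: [-4.5, 0.5, 0.6]
finger_gap: 59.9
```

Run:
```python
from h import *
pose(); snap('scene','scene19'); meter('scene19',seed=(307,275)); snap('wrist','w19')
p=load('w19'); cv2.imwrite('pics/w19v.png',p['color'])
```

```text
t 37.65 tcp [604.9  95.6  51.3] rot deg [-169.23   -0.68  -97.99] s,y' 585.7 178.8 F [-4.5  0.5  0.6] gap 59.9
scene19 centre [689.7  84.3] corner s [597.  745.3 745.2 597.5] y' [127.6 128.  231.6 230.7] mean 671.3 179.5 ang [-7.9, 82.1, -7.6, 81.7] n [40, 35, 41, 32]
```

View pics/w19v.png

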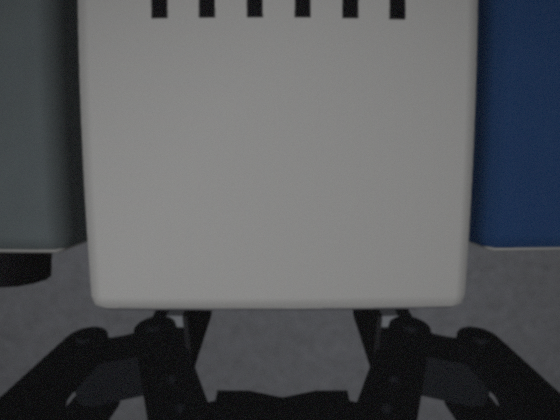

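The wrist camera shows all three fronts: the neighbours' panel edges at row ≈249 (left) and ≈246 (right), and the meter's at row ≈306. I'll convert those to the remaining distance.

```bash
cat >> h.py <<'E'
def prof(f,cols,rows,z=93,a=-8.03):
    p=load(f); lum=p['color'].astype(np.float32).mean(2); e=np.radians(a)
    for c in cols:
        v=lum[rows[0]:rows[1],c-6:c+7].mean(1); print(c,rows[0],v.round().astype(int).tolist())
def s_at(f,uv,z=93,a=-8.03):
    e=np.radians(a); X=onz(load(f),uv,z)[:,:2]; return (X@[np.cos(e),np.sin(e)]).round(1),(X@[-np.sin(e),np.cos(e)]).round(1)
E
python3 - <<'E'
from h import *
prof('w19',[20,60,500,540],(236,260)); prof('w19',[180,280,380],(294,316))
print(s_at('w19',[(20,250),(60,250),(500,247.5),(540,247.5),(180,308),(280,308),(380,308)]))
print(s_at('w19',[(94,250),(472,250)]),s_at('w19',[(81,230),(475,230)]))
E
```

```text
20 236 [71, 72, 71, 69, 68, 67, 66, 64, 63, 62, 61, 62, 68, 85, 96, 89, 65, 39, 18, 17, 16, 16, 18, 15]
60 236 [56, 55, 55, 55, 54, 55, 55, 54, 52, 53, 51, 56, 68, 78, 82, 80, 76, 75, 75, 76, 76, 76, 76, 76]
500 236 [49, 48, 47, 47, 47, 46, 47, 45, 46, 44, 50, 71, 95, 99, 87, 78, 75, 75, 75, 74, 75, 74, 75, 74]
540 236 [49, 47, 47, 46, 45, 44, 44, 43, 43, 46, 59, 80, 93, 90, 79, 74, 73, 74, 73, 73, 74, 74, 74, 74]
180 294 [136, 135, 136, 136, 134, 131, 129, 127, 124, 121, 118, 115, 112, 104, 88, 67, 49, 42, 40, 39, 41, 51]
280 294 [134, 133, 134, 134, 132, 129, 127, 124, 121, 119, 117, 115, 113, 106, 92, 77, 73, 76, 77, 79, 78, 78]
380 294 [130, 131, 130, 129, 126, 124, 122, 120, 118, 117, 114, 112, 105, 89, 68, 48, 36, 32, 32, 30, 30, 36]
(array([614.5, 614.6, 614.8, 614.6, 598.1, 598.1, 597.8]), array([253.1, 241.3, 118.8, 106.7, 208.4, 180.5, 152.5]))
(array([614.6, 614.1]), array([231.6, 127. ])) (array([620.2, 619.8]), array([234.9, 126.5]))
```

Wrist and scene agree that 16.8 mm remain (17.0 and 16.9). I'll push most of it and measure again.

servo_tool(
  deltas=[
    {"dx": 0, "dy": -5, "dz": 1.2, "wx": 0, "wy": -0.05, "wz": 0, "claw": 70},
    {"dx": 0, "dy": -5, "dz": 1.2, "wx": 0, "wy": 0, "wz": 0, "claw": 70},
    {"dx": 0, "dy": -5, "dz": 1.2, "wx": 0, "wy": 0, "wz": 0, "claw": 70},
    {"dx": 0, "dy": 0, "dz": 0, "wx": 0, "wy": 0, "wz": 0, "claw": 70},
    {"dx": 0, "dy": 0, "dz": 0, "wx": 0, "wy": 0, "wz": 0, "claw": 70},
    {"dx": 0, "dy": 0, "dz": 0, "wx": 0, "wy": 0, "wz": 0, "claw": 70},
    {"dx": 0, "dy": 0, "dz": 0, "wx": 0, "wy": 0, "wz": 0, "claw": 70},
    {"dx": 0, "dy": 0, "dz": 0, "wx": 0, "wy": 0, "wz": 0, "claw": 70},
    {"dx": 0, "dy": 0, "dz": 0, "wx": 0, "wy": 0, "wz": 0, "claw": 70},
    {"dx": 0, "dy": 0, "dz": 0, "wx": 0, "wy": 0, "wz": 0, "claw": 70},
  ],
)

```text
t: 39.0
tool_pos: [615.6, 93.9, 50.9]
ee_rot: [-2.964, -0.007, -1.709]
ft_force: [-2.5, 0.7, 0.7]
finger_gap: 59.5
```

```bash
cat >> h.py <<'E'
def rem(f,sn=615.0,sm=610.0,ylc=(70,100),ylm=(165,195),ylp=(245,262)):
    p=load(f); lum=p['color'].astype(np.float32).mean(2)
    for nm,s,(y0,y1) in [('ctl',sn,ylc),('meter',sm,ylm),('psu',sn,ylp)]:
        near(p,lum,(s,y0),(s,y1),93,nm,8)
E
python3 - <<'E'
from h import *
pose(); snap('scene','scene20'); meter('scene20',seed=(307,280)); snap('wrist','w20')
prof('w20',[20,60,500,540],(225,265)); prof('w20',[180,280,380],(255,300))
E
```

```text
t 39.0 tcp [615.6  93.9  50.9] rot deg [-169.83   -0.39  -97.89] s,y' 596.5 178.6 F [-2.5  0.7  0.7] gap 59.5
scene20 centre [700.6  82.9] corner s [608.8 756.  756.2 607.8] y' [127.7 128.  231.6 230.9] mean 682.2 179.6 ang [-7.9, 81.8, -7.7, 82.5] n [40, 35, 42, 32]
20 225 [71, 71, 70, 71, 70, 70, 71, 70, 70, 70, 70, 70, 71, 70, 71, 70, 71, 71, 70, 71, 70, 71, 70, 70, 70, 70, 70, 70, 70, 70, 70, 70, 70, 70, 71, 70, 71, 71, 70, 71]
60 225 [50, 51, 51, 51, 50, 51, 51, 52, 52, 52, 51, 51, 51, 52, 51, 52, 52, 52, 52, 52, 52, 52, 53, 53, 53, 53, 53, 53, 53, 54, 53, 54, 54, 54, 54, 55, 55, 55, 55, 56]
500 225 [49, 50, 49, 50, 49, 49, 49, 49, 48, 49, 49, 49, 49, 50, 49, 50, 50, 49, 48, 48, 49, 49, 50, 49, 49, 49, 49, 49, 50, 50, 49, 48, 50, 49, 50, 50, 49, 50, 51, 49]
540 225 [48, 48, 48, 48, 48, 49, 49, 48, 48, 48, 48, 50, 49, 49, 48, 49, 49, 49, 49, 48, 50, 49, 49, 50, 48, 49, 49, 48, 47, 49, 48, 48, 49, 49, 49, 49, 49, 49, 47, 50]
180 255 [136, 136, 136, 135, 135, 136, 135, 136, 136, 135, 136, 136, 135, 135, 135, 136, 135, 136, 136, 135, 135, 135, 135, 135, 136, 135, 135, 135, 135, 135, 135, 135, 135, 135, 134, 135, 135, 135, 135, 135, 135, 135, 135, 135, 135]
280 255 [134, 133, 134, 134, 134, 134, 134, 133, 133, 133, 133, 133, 134, 133, 133, 134, 133, 133, 134, 133, 134, 134, 133, 133, 134, 133, 133, 134, 133, 133, 133, 133, 133, 134, 133, 134, 134, 133, 133, 133, 133, 133, 132, 133, 133]
380 255 [130, 130, 130, 130, 130, 130, 130, 130, 131, 130, 130, 129, 130, 130, 130, 130, 130, 130, 129, 130, 129, 129, 129, 130, 130, 130, 130, 130, 129, 130, 129, 129, 130, 129, 129, 129, 129, 129, 129, 130, 129, 130, 130, 129, 129]
```

```bash
cat >> h.py <<'E'
def fronts(f,ra=(270,325)):
    """row where top colour ends: neighbours = start of light rim, meter = half fall-off; remaining mm"""
    p=load(f); lum=cv2.GaussianBlur(p['color'].astype(np.float32).mean(2),(1,3),0); out={}
    for nm,cs,sg in [('psu',(20,45,60),1),('ctl',(500,520,540),1),('meter',(230,280,330),-1)]:
        r=[]
        for c in cs:
            v=lum[ra[0]:ra[1],c-6:c+7].mean(1); d=np.gradient(v)*sg
            k=int(np.argmax(d)); w=np.clip(d[k-2:k+3],0,None); r.append((c,ra[0]+k-2+(w*np.arange(5)).sum()/w.sum()))
        s,y=s_at(f,r); out[nm]=s; print(nm,np.round([q[1] for q in r],1),'s',s,"y'",y)
    print('remaining',(np.r_[out['psu'],out['ctl']].mean()-out['meter'].mean()).round(2))
E
python3 - <<'E'
from h import *
fronts('w19',(240,325)); fronts('w20')
E
```

```text
psu [285.1 248.4 247.9] s [604.4 615.  615.2] y' [254.1 245.7 241.3]
ctl [246.8 246.5 246.2] s [615. 615. 615.] y' [118.8 112.8 106.7]
meter [307.8 307.8 307.2] s [598.2 598.2 598.2] y' [194.4 180.5 166.6]
remaining 15.07
psu [318. 311. 287.] s [605.8 608.1 615.3] y' [254.6 246.8 241.7]
ctl [286.8 286.5 286. ] s [615.1 615.  615. ] y' [118.2 112.2 106.1]
meter [310.2 310.1 309.9] s [609. 609. 609.] y' [194.  180.2 166.3]
remaining 3.38
```

Dropping the two PSU columns that landed on a knob, the wrist view leaves 6.05 mm and the scene 6.0 mm.

servo_tool(
  deltas=[
    {"dx": 0, "dy": -3.5, "dz": 0.8, "wx": 0, "wy": 0, "wz": 0, "claw": 70},
    {"dx": 0, "dy": -3.5, "dz": 0.8, "wx": 0, "wy": 0, "wz": 0, "claw": 70},
    {"dx": 0, "dy": 0, "dz": 0, "wx": 0, "wy": 0, "wz": 0, "claw": 70},
    {"dx": 0, "dy": 0, "dz": 0, "wx": 0, "wy": 0, "wz": 0, "claw": 70},
    {"dx": 0, "dy": 0, "dz": 0, "wx": 0, "wy": 0, "wz": 0, "claw": 70},
    {"dx": 0, "dy": 0, "dz": 0, "wx": 0, "wy": 0, "wz": 0, "claw": 70},
    {"dx": 0, "dy": 0, "dz": 0, "wx": 0, "wy": 0, "wz": 0, "claw": 70},
    {"dx": 0, "dy": 0, "dz": 0, "wx": 0, "wy": 0, "wz": 0, "claw": 70},
    {"dx": 0, "dy": 0, "dz": 0, "wx": 0, "wy": 0, "wz": 0, "claw": 70},
    {"dx": 0, "dy": 0, "dz": 0, "wx": 0, "wy": 0, "wz": 0, "claw": 70},
  ],
)

```text
t: 40.35
tool_pos: [619.3, 93.3, 50.8]
ee_rot: [-2.972, -0.008, -1.708]
ft_force: [-3.3, 1.1, 1.8]
finger_gap: 59.4
```

```bash
sed -i "s/(20,45,60),1/(60,64,68),1/" h.py
python3 - <<'E'
from h import *
pose(); snap('scene','scene21'); meter('scene21',seed=(307,282)); snap('wrist','w21'); fronts('w21',(280,335))
E
```

```text
t 40.35 tcp [619.3  93.3  50.8] rot deg [-170.26   -0.47  -97.88] s,y' 600.3 178.6 F [-3.3  1.1  1.8] gap 59.4
scene21 centre [704.3  82.2] corner s [611.7 760.3 759.7 612.2] y' [127.6 127.8 231.7 230.8] mean 686.0 179.5 ang [-7.9, 82.3, -7.6, 81.7] n [41, 35, 42, 32]
psu [301.2 300.8 299.9] s [615.3 615.5 615.8] y' [241.9 240.7 239.5]
ctl [300.7 300.4 299.7] s [615.1 615.  615.1] y' [117.9 111.8 105.7]
meter [311.7 311.7 311.5] s [612.7 612.7 612.7] y' [194.  180.2 166.3]
remaining 2.6
```

servo_tool(
  deltas=[
    {"dx": 0, "dy": -2.2, "dz": 0.5, "wx": 0, "wy": 0, "wz": 0, "claw": 70},
    {"dx": 0, "dy": -2.2, "dz": 0.5, "wx": 0, "wy": 0, "wz": 0, "claw": 70},
    {"dx": 0, "dy": 0, "dz": 0, "wx": 0, "wy": 0, "wz": 0, "claw": 70},
    {"dx": 0, "dy": 0, "dz": 0, "wx": 0, "wy": 0, "wz": 0, "claw": 70},
    {"dx": 0, "dy": 0, "dz": 0, "wx": 0, "wy": 0, "wz": 0, "claw": 70},
    {"dx": 0, "dy": 0, "dz": 0, "wx": 0, "wy": 0, "wz": 0, "claw": 70},
    {"dx": 0, "dy": 0, "dz": 0, "wx": 0, "wy": 0, "wz": 0, "claw": 70},
    {"dx": 0, "dy": 0, "dz": 0, "wx": 0, "wy": 0, "wz": 0, "claw": 70},
    {"dx": 0, "dy": 0, "dz": 0, "wx": 0, "wy": 0, "wz": 0, "claw": 70},
    {"dx": 0, "dy": 0, "dz": 0, "wx": 0, "wy": 0, "wz": 0, "claw": 70},
  ],
)

```text
t: 41.7
tool_pos: [620.3, 93.1, 50.6]
ee_rot: [-2.98, -0.01, -1.708]
ft_force: [-4.6, 0.7, 1.3]
finger_gap: 59.6
```

Run:
```python
from h import *
pose(); snap('scene','scene22'); meter('scene22',seed=(307,282)); snap('wrist','w22'); fronts('w22',(285,335))
```

```text
t 41.7 tcp [620.3  93.1  50.6] rot deg [-170.71   -0.55  -97.86] s,y' 601.3 178.5 F [-4.6  0.7  1.3] gap 59.6
scene22 centre [705.3  82. ] corner s [613.4 761.1 760.7 613. ] y' [127.6 127.8 231.7 230.4] mean 687.0 179.4 ang [-7.9, 82.2, -7.5, 82.2] n [41, 35, 41, 32]
psu [306.2 305.7 304.9] s [615.3 615.5 615.8] y' [241.8 240.6 239.4]
ctl [305.6 305.2 304.5] s [615.1 615.  615.1] y' [117.9 111.8 105.7]
meter [313.8 313.7 313. ] s [613.6 613.6 613.7] y' [194.  180.2 166.4]
remaining 1.67
```

servo_tool(
  deltas=[
    {"dx": 0, "dy": -2.6, "dz": 0.5, "wx": 0, "wy": 0, "wz": 0, "claw": 70},
    {"dx": 0, "dy": -2.4, "dz": 0.5, "wx": 0, "wy": 0, "wz": 0, "claw": 70},
    {"dx": 0, "dy": 0, "dz": 0, "wx": 0, "wy": 0, "wz": 0, "claw": 70},
    {"dx": 0, "dy": 0, "dz": 0, "wx": 0, "wy": 0, "wz": 0, "claw": 70},
    {"dx": 0, "dy": 0, "dz": 0, "wx": 0, "wy": 0, "wz": 0, "claw": 70},
    {"dx": 0, "dy": 0, "dz": 0, "wx": 0, "wy": 0, "wz": 0, "claw": 70},
    {"dx": 0, "dy": 0, "dz": 0, "wx": 0, "wy": 0, "wz": 0, "claw": 70},
    {"dx": 0, "dy": 0, "dz": 0, "wx": 0, "wy": 0, "wz": 0, "claw": 70},
    {"dx": 0, "dy": 0, "dz": 0, "wx": 0, "wy": 0, "wz": 0, "claw": 70},
    {"dx": 0, "dy": 0, "dz": 0, "wx": 0, "wy": 0, "wz": 0, "claw": 70},
  ],
)

```text
t: 43.05
tool_pos: [622.0, 92.8, 50.4]
ee_rot: [-2.987, -0.011, -1.708]
ft_force: [-3.6, 0.6, 3.3]
finger_gap: 60.0
```

Run:
```python
from h import *
pose(); snap('scene','scene23'); meter('scene23',seed=(307,282)); snap('wrist','w23'); fronts('w23',(290,335))
```

```text
t 43.05 tcp [622.   92.8  50.4] rot deg [-171.15   -0.64  -97.85] s,y' 603.0 178.4 F [-3.6  0.6  3.3] gap 60.0
scene23 centre [706.8  81.8] corner s [614.8 762.9 762.4 614. ] y' [127.5 127.7 231.5 230.6] mean 688.5 179.3 ang [-7.9, 82.3, -7.6, 82.4] n [41, 35, 42, 31]
psu [313.5 312.9 311.9] s [615.3 615.5 615.8] y' [241.8 240.6 239.4]
ctl [312.7 312.1 311.6] s [615. 615. 615.] y' [117.7 111.7 105.5]
meter [315.1 315.  314.7] s [615.3 615.3 615.3] y' [194.  180.2 166.4]
remaining -0.03
```

View pics/w23.png

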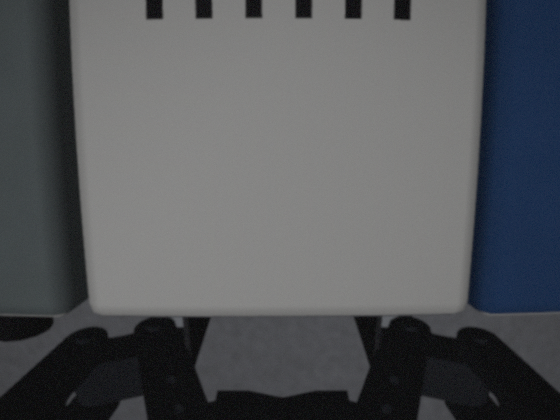

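The fronts line up: the meter's edge is at row ≈315, its neighbours' at ≈312–313, and both are at s≈615. Now straight back, then up.

servo_tool(
  deltas=[
    {"dx": 0, "dy": 5, "dz": -0.8, "wx": 0, "wy": 0, "wz": 0, "claw": 70},
    {"dx": 0, "dy": 10, "dz": -1.5, "wx": 0, "wy": 0, "wz": 0, "claw": 70},
    {"dx": 0, "dy": 20, "dz": -3, "wx": 0, "wy": 0, "wz": 0, "claw": 70},
    {"dx": 0, "dy": 20, "dz": -10, "wx": 0, "wy": 0, "wz": 0, "claw": 70},
    {"dx": 0, "dy": 0, "dz": -40, "wx": 0, "wy": 0, "wz": 0, "claw": 70},
    {"dx": 0, "dy": 0, "dz": -50, "wx": -0.5, "wy": 0, "wz": 0, "claw": 70},
    {"dx": 0, "dy": 0, "dz": -50, "wx": -0.5, "wy": 0, "wz": 0, "claw": 70},
    {"dx": 0, "dy": 0, "dz": -50, "wx": 0, "wy": 0, "wz": 0, "claw": 70},
    {"dx": 0, "dy": -20, "dz": -50, "wx": 0, "wy": 0, "wz": 0, "claw": 70},
    {"dx": 0, "dy": -20, "dz": 0, "wx": 0, "wy": 0, "wz": 0, "claw": 70},
  ],
)

```text
t: 44.4
tool_pos: [581.0, 101.2, 304.2]
ee_rot: [-3.126, -0.01, -1.707]
ft_force: [0.4, -0.5, -1.5]
finger_gap: 59.6
```

servo_tool(
  deltas=[
    {"dx": 0, "dy": -10, "dz": 0, "wx": 0, "wy": 0, "wz": 0, "claw": 70},
    {"dx": 0, "dy": 0, "dz": 0, "wx": 0, "wy": 0, "wz": 0, "claw": 70},
    {"dx": 0, "dy": 0, "dz": 0, "wx": 0, "wy": 0, "wz": 0, "claw": 70},
    {"dx": 0, "dy": 0, "dz": 0, "wx": 0, "wy": 0, "wz": 0, "claw": 70},
    {"dx": 0, "dy": 0, "dz": 0, "wx": 0, "wy": 0, "wz": 0, "claw": 70},
    {"dx": 0, "dy": 0, "dz": 0, "wx": 0, "wy": 0, "wz": 0, "claw": 70},
    {"dx": 0, "dy": 0, "dz": 0, "wx": 0, "wy": 0, "wz": 0, "claw": 70},
    {"dx": 0, "dy": 0, "dz": 0, "wx": 0, "wy": 0, "wz": 0, "claw": 70},
    {"dx": 0, "dy": 0, "dz": 0, "wx": 0, "wy": 0, "wz": 0, "claw": 70},
    {"dx": 0, "dy": 0, "dz": 0, "wx": 0, "wy": 0, "wz": 0, "claw": 70},
  ],
)

```text
t: 45.65
tool_pos: [589.5, 99.9, 302.3]
ee_rot: [-3.129, -0.011, -1.707]
ft_force: [-0.8, -0.1, -0.6]
finger_gap: 59.8
```

Run:
```python
from h import *
pose(); snap('scene','scene24'); meter('scene24',seed=(307,282)); p=snap('wrist','w24')
lum=p['color'].astype(np.float32).mean(2)
near(p,lum,(615.3,145),(615.3,220),94,'m front',4); near(p,lum,(615.3,30),(615.3,105),94,'ctl front',4); near(p,lum,(615.3,275),(615.3,330),94,'psu front',4)
A=p['color'];B=cv2.resize(load('scene24')['color'][150:330,170:470],None,fx=1.3,fy=1.3)
cv2.imwrite('pics/g.png',np.vstack([A,np.zeros((180,560,3),np.uint8)])); 
C=np.zeros((600,560,3),np.uint8); C[:365,:]=A[:365]; C[366:366+234,:390]=B; cv2.imwrite('pics/g.png',C)
```

```text
t 45.65 tcp [589.5  99.9 302.3] rot deg [-179.27   -0.62  -97.81] s,y' 569.8 181.0 F [-0.8 -0.1 -0.6] gap 59.8
scene24 centre [706.6  81.9] corner s [614.  762.5 761.9 614.6] y' [127.7 127.9 231.5 230.6] mean 688.3 179.4 ang [-7.9, 82.3, -7.6, 81.7] n [41, 35, 42, 32]
m front s 615.8 y' 180.6 ang 81.87 rms 0.01
ctl front s 615.5 y' 69.6 ang 81.9 rms 0.03
psu front s 613.7 y' 304.1 ang 82.03 rms 0.87
```

The numbers hold after release: meter front 615.8, controller 615.5. A last difference check on the loose items, then I hand in.

Run:
```python
from h import *
a,b=load('scene0')['color'],load('scene24')['color']
d=cv2.absdiff(cv2.GaussianBlur(a,(5,5),0),cv2.GaussianBlur(b,(5,5),0)).max(2)
for n,(x0,y0,x1,y1) in dict(jar=(408,218,444,255),tape=(402,250,447,290),box=(192,218,218,248),driver=(212,165,235,212)).items():
    print(n,'px changed >40:',int((d[y0:y1,x0:x1]>40).sum()))
print(sign_off())
```

```text
jar px changed >40: 0
tape px changed >40: 0
box px changed >40: 0
driver px changed >40: 0
the job is handed in; nothing more can be done
None
```

The meter is in the gap, flush with its neighbours, and the hand is clear of it. I handed the job in at about 46 s.

I squared and centred it with two-finger pushes on its side, then pushed it in by the front panel and backed straight off.

**Last checks after release:**
- **Flush:** the wrist view puts the meter's front edge at 615.8 mm and the controller's at 615.5, turned within 0.1° of each other. The scene view agrees to about 0.1 mm.
- **Position in the gap:** the scene view puts it 0.7 mm off the gap's middle.
- **Forces:** the readings at the end of each push stayed under about 6 N, with no sign of jamming.
- **Loose items:** the before-and-after pictures show no change at the jar, tape, box or screwdriver.

**What went wrong or disagreed:**
- **Tilt:** during the first side push the thick part of the fingers probably caught the meter near its top and rolled it by a few degrees. It settled back, and I did the rest of the side push low with the tool tilted.
- **First front contact:** the finger links rather than the tips moved the meter its first 7 mm or so. After that the tips led.
- **Power supply edge:** the final reading there was 613.7 mm and noisy, because its knobs spoil the edge. I relied on the controller edge and on the earlier wrist view, which had the power supply and controller edges within about 0.5 mm of each other.
- **Last picture:** the final combined picture could not be viewed because the viewing limit was reached, so the last check is by numbers only.

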